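# Clip the juicer's lid down and give it a pulse

### The job

The juicer's lid is on, but the clip on its left-hand side (as one faces the knob, the side without the spout) is still open. Hook that clip's wire loop over the lug on the lid and snap its lever down flat against the juicer's side; only then give the juicer a pulse: twist the front knob clockwise to its stop, hold it there for about a second, and let go so that it springs back to off. Leave the clip shut, and the apple, the bowl and the feeding bottle where they stand.

Things in the scene. Friction and masses are not known exactly. Their poses are not given: they have to be found in the camera images.
- juicer: white and grey juicer, fixed; origin: centre of its underside, z up. -x: its front, with the knob on a panel sloping 35 deg (z 45 mm at x -130 to z 104 at x -45). +y: its left side, with the open clip; -y: spout and a clip already shut. Base 260 x 190 mm, 104 high. Lid: radius 89 about (45, 0), rim top z 180, dome to 196, feed chute radius 33 to z 288. Pulp bin behind to x 196.
- clip_pivot (a point): the clip lever's pivot pin on the juicer's left wall: at (45, 115, 88) mm of the juicer, 20 mm out from the wall. Axes as the juicer's; the pin runs along its x.
- lug_seat (a point): seat of the middle of the loop's cross bar when hooked, 70 mm straight above clip_pivot, axes as the juicer's. It lies in the groove, open upwards, of a 34 mm wide lug on the lid's rim. Groove floor 2.5 mm under this point. Outside it, 3.5 to 7.5 mm towards +y, a lip stands up to 4.5 mm above this point; on the inside (-y) a 45 deg ramp rises 25 mm from 3.5 mm off to the lid and guides the bar into the groove.
- loop_bar (a point): middle of the cross bar of the clip's loop: U of 5 mm steel wire, two straight legs 84 mm long (pins to bar centre), 49 mm wide outside and 39 mm inside: it passes over the lug and round the lever. Cross bar along the juicer's x; point z: along the legs, pins to bar. The loop stretches springily along its legs, 10 N per mm. It turns in a light grip (under 10 N) but not in a hard one.
- lever_end (a point): middle of the free end of the clip's lever, a grey plate 36 mm wide (along x), 4 mm thick, with a 15 mm deep lip to its outer side at this end: 63 mm along the plate from clip_pivot and 8.6 mm to the wall side of it. Site axes: x as the juicer's, -z along the plate from pivot to end, +y out of its outer face.
- lever (a joint): lever angle, rad: 0 down flat along the wall (shut), 1.57 straight out, most 2.8. The loop is pinned to its edges 18 mm from clip_pivot, in the plate: raising the lever gives slack. Once hooked the loop goes taut at about 1.26; dead centre 0.5; below that it snaps to 0 and stays. Takes about 4 N near its end. Stiff pivot (0.055 Nm): stays where left.
- loop (a joint): angle of the loop on the lever, rad, 0 when shut; it leans outwards from upright by about loop - lever + 0.1. Stiff pivot (0.03 Nm): stays where left. At the start the clip is open and the loop sticks out from the juicer's side, somewhere between 15 deg below and 55 deg above level.
- knob_grip (a point): middle of the knob's grip bar, on the knob's axis: 24 mm above the underside of the black disc (44 mm across, 7 thick) that carries the bar. Bar 42 mm long, 13 wide, top 36 mm over the disc's underside (itself 2 mm over the panel). Site z: the axis, out of the panel, leaning 35 deg from vertical to the juicer's front; x: along the bar (up the slope when off). Turns with the knob.
- knob (a joint): knob angle, rad, clockwise as seen facing the panel: 0 off, 1.22 its stop (pulse). A spring drives it back to 0 when let go: 0.03 Nm at 0, 0.12 Nm at the stop.
- apple: an apple, 74 mm across and 66 mm tall, on the table off the juicer's front left corner, about 170 mm towards the juicer's -x from the open clip; not part of the job, its origin is the centre of its underside.
- weaning_bowl: a white bowl, 110 mm across and 45 mm tall, on the table to the right of the juicer; not part of the job, its origin is the centre of its underside.
- feeding_bottle: a clear feeding bottle, 58 mm across and 150 mm tall, on the table to the right, nearer the robot; not part of the job, its origin is the centre of its underside.

How it is judged (in metres and radians):
On the way, in this order (a step that is already met when the one before it is completed fails the run):
1. the loop's bar is in the lug's groove and the lever is down flat against the juicer's side (y of loop_bar in the frame of lug_seat between -0.006 and 0.006 m and z of loop_bar in the frame of lug_seat between -0.006 and 0.006 m and value of joint lever below 0.1 rad), for 0.3 s.
2. the knob is held at its stop (value of joint knob above 1.12 rad), for 0.6 s.
At the end, for the whole second after the job is handed in: The clip is shut (lever within 0.10 rad of flat, the loop's cross bar within 6 mm of its seat in the lug's groove, in height and outwards), the knob was held within 0.1 rad of its stop for at least 0.6 s after that, and it is back at off (below 0.08 rad) (all of step 1 and value of joint knob below 0.08 rad); the robot touches nothing.
It fails at once if the knob is turned while the clip is not shut (value of joint knob above 0.4 rad and not ((y of loop_bar in the frame of lug_seat between -0.006 and 0.006 m and z of loop_bar in the frame of lug_seat between -0.006 and 0.006 m) and value of joint lever below 0.1 rad)).
It fails at once if the apple is moved from its place (distance of apple from where it was at the start of the episode above 0.03 m).
It fails at once if the bowl or the feeding bottle is moved from its place (distance of any of weaning_bowl, feeding_bottle from where it was at the start of the episode above 0.03 m).
It also fails if it takes over 72 s, if anything falls off the work surface, if the arm or the gripper's body presses on something with over 40 N, if the wrist force passes 120 N, or if a joint passes its speed limit or range.

### The arm

A 6-joint arm with a two-finger parallel gripper is mounted at the origin on the work surface. World frame = base frame: x ahead of the robot, y to its left, z up, the work surface at z = 0. Lengths are in mm, angles in rad, forces in N, time in s.
With the tool pointing down it reaches from about 300 to 775 mm from the base axis. Payload 14.6 kg.
Tool frame: the origin (TCP) lies at the very end of the fingers, on their centre line; the grasp point (between the pads) lies 19 mm behind it; y points along the fingers, z is the direction in which the jaws open and shut, and the axes are right-handed (so a half turn about y gives the same grasp; the last joint's range is limited). The gripper opens to 94 mm and grips with 3 to 60 N. Pads are 16 mm wide; open, the fingers measure 119 mm over their backs; the gripper's body (75 mm by 177 mm) begins 78 mm behind the grasp point.
Start: joints at [1.119, 0.3, 1.521, -0, 1.321, -0.067], TCP at [206.452, 509.771, 205.446] pointing down, gripper open.
Joint ranges: [-3.03, 3.03], [-0.79, 2.21], [0.23, 2.52], [-1.04, 4.18], [0, 3.07], [-2.55, 2.55]. Speed limits (rad/s): [2.22, 2.22, 2.57, 3.14, 3.14, 3.14].

### API

Orientations are given as [roll, pitch, yaw] about the fixed x, y, z axes, in that order (R = Rz(yaw) Ry(pitch) Rx(roll)).
In Python, from cell import monitor, optics, manip gives the robot as it stands.
- The arm moves only by the shell command python3 -m creep 'ROWS' [FORCE]. ROWS is JSON, a list of rows, each an object of numbers: "tx", "ty", "tz": the shift along the tool's x, y, z scaled (see below); "turn": the turn about the tool's y scaled (see below); "fingers": the finger opening in mm, from 0 to 94. In form: [{"tx": .., "ty": .., "tz": .., "turn": .., "fingers": ..}, ...]. A call has 1 to 20 rows; each row is the pose to reach, as a shift and turn from the pose measured when the call began, along the tool's axes at that moment, turning the shorter way round; what a row does not reach only later rows make up. The controller multiplies each number of a shift by 200 mm and each number of a turn by pi rad. A row lasts 1/10 s, in which the tool goes at most 50 mm and 8.59 degrees, less where a joint would pass 70% of its speed; a pose out of reach is approached as far as the arm can. A call with a number of a shift or a turn outside -1 to 1 is refused whole. A call with a gripper value outside its range is refused whole. The fingers move at their own pace and stop on an object; FORCE is the grip in N (left out, the last holds). Time passes only in rows, so rows that repeat a pose let the fingers close. It gives the time, the measured TCP pose, the force and the opening at its end, in the units of the state.
- monitor.read_state(): the state, without advancing time (a new reading comes with each control period).
- optics.camera(name): name is "scene" or "top" or "wrist"; returns a dict with "frame" (480x640x3 uint8, red, green, blue), "range_z" (480x640 float32, mm along the optical axis (not along the pixel's ray), 0 where there is no reading), "fx", "fy", "cx", "cy" (pixels), "R" (3x3) and "t" (3): a world point X has camera coordinates R X + t; the wrist camera has in their place "mount" (4x4, takes a point from camera to tool coordinates, whose origin is the TCP and whose axes are the tool frame's). Camera axes: x right, y down, z forward; pixel columns grow to the right and rows downward; lengths in mm; the calibration is good to about 2 mm. A picture is of the moment at which its call begins: read the wrist's pose just before it.
- manip.sign_off(): hands the job in, once; it reports no verdict.
The state is a dict: "clock": time; "joints": joint angles; "qd": joint speeds; "effort": joint torques, N m; "eef_pos": TCP position; "eef_rot": TCP orientation; "wrist_force": force on the tool from outside, world axes, zero at the start; "moment": the same for the moment, N m; "finger_gap": finger opening in mm.
Only numpy, scipy, OpenCV 4.12 (cv2) and the standard library are available. Lean on these libraries where they do the work, as an engineer would, in place of code of your own. Each camera call takes 0.05 s, during which the arm holds its last target.

## Working session

There is one attempt and no reset: what is moved stays moved. The work goes in short steps, Python scripts to look and compute and a shell command to move; the robot and the scene stay as the last step left them, time stands still between calls to the robot, and variables do not carry over. Pictures are saved under pics/ and viewed, and the job is handed in when it is done.

```bash
ls; mkdir -p pics; python3 - <<'E'
from cell import monitor, optics, manip
import cv2,numpy as np
print(monitor.read_state())
for n in ["scene","top","wrist"]:
    c=optics.camera(n); cv2.imwrite(f"pics/{n}0.png",c["frame"][:,:,::-1]); np.savez(f"pics/{n}0.npz",**c)
    print(n,{k:(np.round(v,3).tolist() if k not in("frame","range_z") else 0) for k,v in c.items()})
E
```

```text
pics
{'clock': 0.0, 'joints': array([ 1.11940115e+00,  3.00492580e-01,  1.52157328e+00, -7.55440998e-06,
        1.32067446e+00, -6.66198610e-02]), 'qd': array([-8.97050963e-04, -7.18069618e-04,  9.59189662e-04,  9.59438457e-04,
       -1.45710816e-03,  4.09914433e-05]), 'effort': array([-9.46175969e-04, -5.31806016e+01, -3.52728403e+01,  7.07883085e-02,
        2.44182476e-02, -7.90000445e-05]), 'eef_pos': array([206.34685411, 509.55099394, 204.87784072]), 'eef_rot': array([-1.57194194e+00,  6.90999142e-05, -3.84773478e-01]), 'wrist_force': array([ 0.52963916,  0.44672502, -0.33769167]), 'moment': array([ 9.53314967e-03,  5.10409708e-03, -4.60659677e-05]), 'finger_gap': 94.0085312298685}
scene {'frame': 0, 'range_z': 0, 'fx': 585.748, 'fy': 585.748, 'cx': 327.049, 'cy': 231.946, 'R': [[0.861, 0.509, 0.008], [0.41, -0.685, -0.602], [-0.301, 0.522, -0.798]], 't': [-353.577, -256.34, 1211.993]}
top {'frame': 0, 'range_z': 0, 'fx': 536.553, 'fy': 536.553, 'cx': 321.622, 'cy': 244.792, 'R': [[0.029, -0.999, 0.024], [-0.991, -0.032, -0.132], [0.132, -0.02, -0.991]], 't': [-203.323, 549.594, 932.238]}
wrist {'frame': 0, 'range_z': 0, 'fx': 398.48, 'fy': 398.48, 'cx': 314.65, 'cy': 245.941, 'mount': [[0.001, 0.972, 0.236, -69.117], [0.0, -0.236, 0.972, -179.073], [1.0, -0.001, -0.0, -1.826], [0.0, 0.0, 0.0, 1.0]]}
```

View pics/scene0.png

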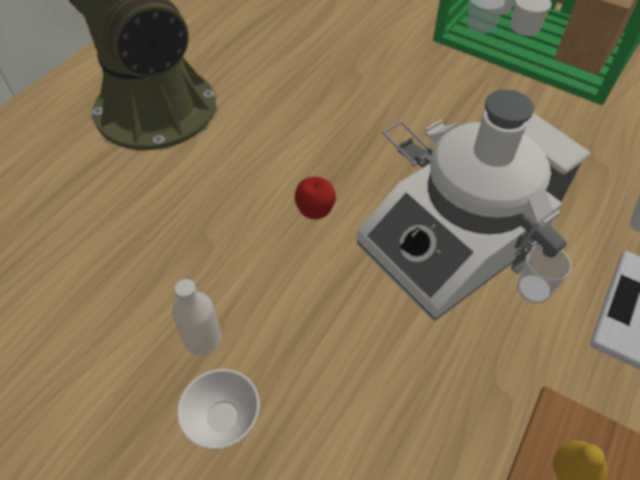

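View pics/top0.png

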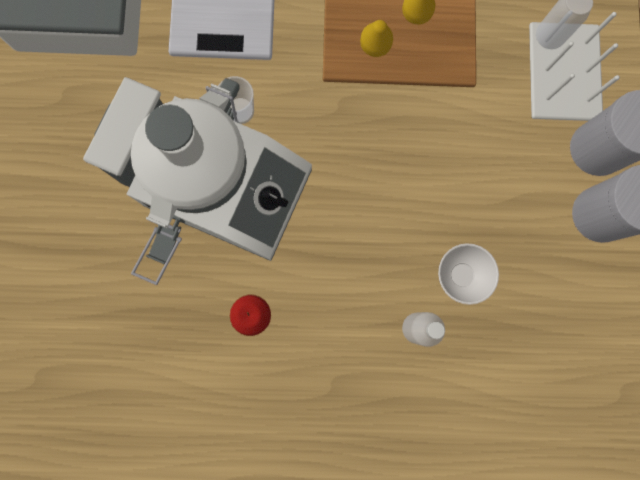

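View pics/wrist0.png

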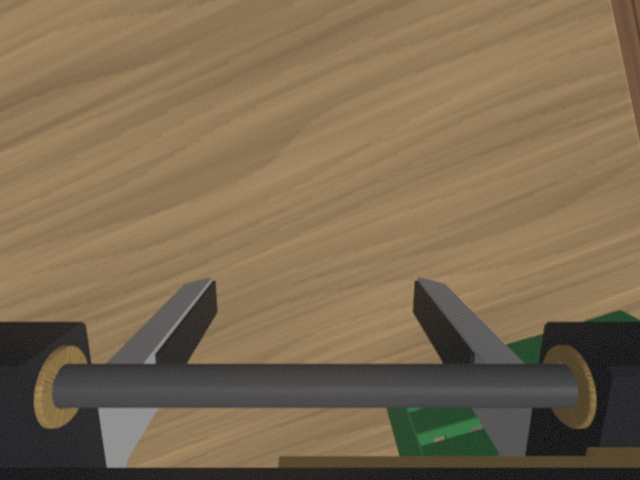

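```bash
cat > h.py <<'E'
import numpy as np,cv2
def load(n): return dict(np.load(f"pics/{n}.npz"))
def cloud(c):
    v,u=np.mgrid[0:480,0:640]; z=c["range_z"].astype(float)
    X=np.stack([(u-c["cx"])/c["fx"]*z,(v-c["cy"])/c["fy"]*z,z],-1)
    return (X-c["t"])@c["R"], z>0     # R^T (X-t)
def proj(c,P):
    q=np.atleast_2d(P)@c["R"].T+c["t"]; return np.c_[q[:,0]/q[:,2]*c["fx"]+c["cx"],q[:,1]/q[:,2]*c["fy"]+c["cy"]]
E
python3 - <<'E'
from h import *
for n,(a,b,w,h,s) in {"top0":(80,70,240,200,3),"scene0":(350,80,240,250,3)}.items():
    c=load(n); cv2.imwrite(f"pics/{n}c.png",cv2.resize(c["frame"][b:b+int(h*.8 if s*h>600 else h),a:a+w,::-1],None,fx=s,fy=s,interpolation=cv2.INTER_CUBIC))
    P,m=cloud(c)
    import itertools
    R=slice(80,270),slice(80,320)
    if n=="scene0": R=slice(80,330),slice(350,600)
    p=P[R][m[R]]; 
    # local normals
    N=np.cross(np.gradient(P,axis=1),np.gradient(P,axis=0)); N/=np.linalg.norm(N,axis=-1,keepdims=True)+1e-9; N*=np.sign(N[...,2:])
    nn=N[R]; sel=m[R]&(abs(nn[...,2]-np.cos(np.radians(35)))<.08)&(P[R][...,2]<100)&(P[R][...,2]>47)
    q=P[R][sel]
    # ransac plane
    best=None;rng=np.random.default_rng(0)
    for _ in range(500):
        t=q[rng.choice(len(q),3)];k=np.cross(t[1]-t[0],t[2]-t[0]);k/=np.linalg.norm(k)+1e-9
        i=abs((q-t[0])@k)<1.5
        if abs(abs(k[2])-.819)<.04 and(best is None or i.sum()>best.sum()):best=i
    q=q[best];cc=q.mean(0);k=np.linalg.svd(q-cc)[2][2];k*=np.sign(k[2]);print(n,"panel",best.sum(),k,cc,"tilt",np.degrees(np.arccos(k[2])),"yaw of +x",np.degrees(np.arctan2(-k[1],-k[0])))
    # chute top
    s=p[(p[:,2]>280)&(p[:,2]<295)];print("chute",len(s),s.mean(0),s.min(0),s.max(0))
    for lo,hi in [(100,108),(172,184),(184,200)]:
        s=p[(p[:,2]>lo)&(p[:,2]<hi)];print(lo,len(s),s.min(0),s.max(0))
E
```

```text
top0 panel 713 [-0.20900256 -0.53443681  0.81895984] [631.51213554 -91.40134333  75.5184141 ] tilt 35.019194744513754 yaw of +x 68.64098990358097
chute 1774 [678.51869465  33.02867535 287.71366975] [646.53619612   1.27897824 280.34070378] [712.52853598  66.36738197 292.11553337]
100 2766 [ 555.06250084 -120.56953413  100.01770324] [805.09332803 187.01076163 107.98167349]
172 2697 [584.5724763  -54.71816615 172.00863885] [774.96768156 121.72597028 183.99894045]
184 4497 [598.71121347 -44.48174206 184.00497213] [758.56001647 112.2886416  199.88169106]
scene0 panel 817 [-0.21025625 -0.53604589  0.81758615] [632.52035377 -96.56514742  74.01911685] tilt 35.156117090201924 yaw of +x 68.58312347159047
chute 1368 [678.08557766  28.49357623 287.38430068] [644.64022793  -0.78568872 280.1844548 ] [709.82279899  67.91880194 291.6220181 ]
100 2968 [ 553.58625621 -124.9862417   100.00062337] [819.50470629 131.45299552 107.9925839 ]
172 2397 [581.74823278 -57.29207738 172.00244172] [772.51263483 113.40535292 183.99526233]
184 4073 [598.16181268 -46.70819137 184.00178227] [763.52309138 106.97585134 199.97832862]
```

```bash
ls pics
```

```text
scene0.npz
scene0.png
scene0c.png
top0.npz
top0.png
top0c.png
wrist0.npz
wrist0.png
```

```bash
cat >> h.py <<'E'
yaw=np.radians(68.6);JX=np.array([np.cos(yaw),np.sin(yaw),0]);JY=np.array([-np.sin(yaw),np.cos(yaw),0]);JZ=np.array([0,0,1.])
J0=np.array([678.3,33.3,0])-45*JX
RJ=np.c_[JX,JY,JZ]
def j2w(p): return J0+np.atleast_2d(p)@RJ.T
def w2j(p): return (np.atleast_2d(p)-J0)@RJ
E
python3 - <<'E'
from h import *
for n,(a,b,w,h) in {"top0":(100,170,130,130),"scene0":(360,100,130,110)}.items():
    c=load(n); s=6
    im=cv2.resize(c["frame"][b:b+h,a:a+w,::-1],None,fx=6,fy=6 if h<120 else 4.5,interpolation=cv2.INTER_CUBIC) if 0 else cv2.resize(c["frame"][b:b+min(h,100),a:a+w,::-1],None,fx=6,fy=6,interpolation=cv2.INTER_CUBIC)
    pts={"piv":(45,115,88),"seat":(45,115,158),"rim":(45,89,180),"corner":(-130,95,0),"c2":(-45,95,104)}
    for k,p in pts.items():
        u=proj(c,j2w(p))[0]; print(n,k,u); x=tuple(np.int32((u-[a,b]+.5)*6)); cv2.circle(im,x,4,(0,0,255),1)
    cv2.imwrite(f"pics/{n}c.png",im)
E
```

```text
top0 piv [169.82676997 227.07977717]
top0 seat [158.51569467 219.81468353]
top0 rim [161.81831509 202.10554634]
top0 corner [271.72257232 261.59971104]
top0 c2 [221.22517615 235.59671486]
scene0 piv [429.85003324 158.5328405 ]
scene0 seat [436.21261616 128.30701099]
scene0 rim [450.00028596 126.97491583]
scene0 corner [356.67280891 246.26462069]
scene0 c2 [399.93772428 183.03580129]
```

View pics/top0c.png

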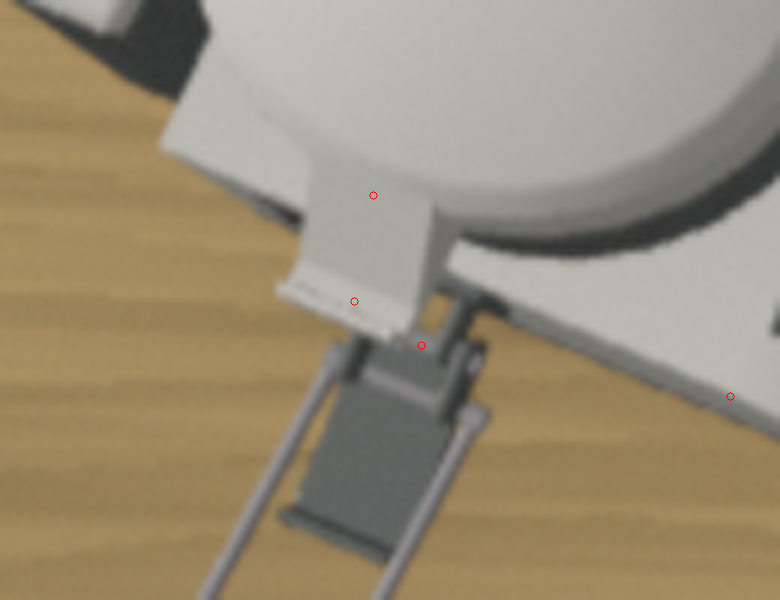

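View pics/scene0c.png

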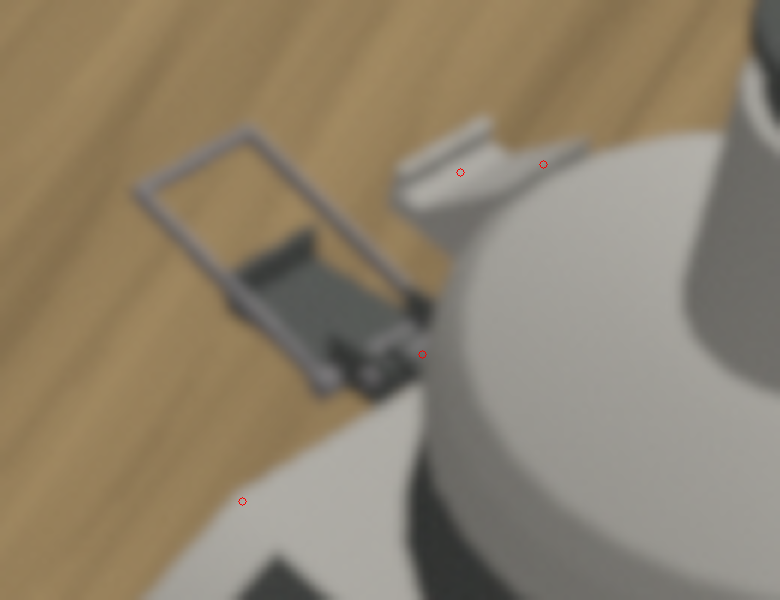

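```bash
python3 - <<'E'
from h import *
c=load("top0");a,b=120,215
cv2.imwrite("pics/t2.png",cv2.resize(c["frame"][b:b+75,a:a+80,::-1],None,fx=8,fy=8,interpolation=cv2.INTER_CUBIC))
E
```

```text
(no output)
```

View pics/t2.png

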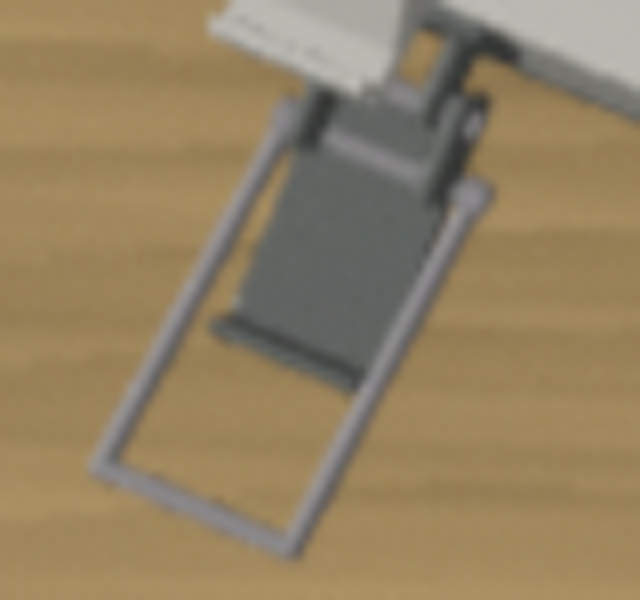

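```bash
cat >> h.py <<'E'
def tri(obs):
    A=[];b=[]
    for c,(u,v) in obs:
        for r,x,f,cc in((0,u,c["fx"],c["cx"]),(1,v,c["fy"],c["cy"])):
            k=(x-cc)/f; A.append(c["R"][r]-k*c["R"][2]); b.append(k*c["t"][2]-c["t"][r])
    return np.linalg.lstsq(np.array(A),np.array(b),rcond=None)[0]
E
python3 - <<'E'
from h import *
t=load("top0");s=load("scene0")
D={"barF":((156.1,283.25),(382.5,130.8)),"barB":((132,272.75),(400.8,121.2)),"pinF":((178.25,238.9),(413.7,163.2)),"pinB":((155.75,228.5),(429.5,149.5)),"lipF":((163.5,262.6),(399.5,147.8)),"lipB":((146.75,255.4),(410.8,139.2))}
for k,(a,b) in D.items():
    X=tri([(t,a),(s,b)]);print(k,X.round(1),w2j(X).round(1),proj(t,X)[0]-a,proj(s,X)[0]-b)
E
```

```text
barF [473.1  89.5  93.8] [[ 22.5 211.6  93.8]] [0.41858686 0.69358164] [ 0.753283  -0.1188223]
barB [489.3 131.5  91.6] [[ 67.4 211.8  91.6]] [0.52389447 0.89584139] [ 0.94869591 -0.16294374]
pinF [550.8  60.8  78.9] [[ 24.1 128.7  78.9]] [0.57448893 0.99040311] [ 1.11917659 -0.1970951 ]
pinB [564.6  96.7  89.1] [[ 62.5 129.   89.1]] [1.07810302 1.89778624] [ 2.09244127 -0.40599195]
lipF [510.5  85.2  74.4] [[ 32.1 175.2  74.4]] [0.21409052 0.36453353] [ 0.40220601 -0.06607704]
lipB [520.5 112.9  77.9] [[ 61.5 176.   77.9]] [0.61950427 1.06953953] [ 1.16011239 -0.20591386]
```

```bash
python3 - <<'E'
from h import *
c=load("wrist0");v,u=np.mgrid[0:480,0:640];z=c["range_z"].astype(float)
X=np.stack([(u-c["cx"])/c["fx"]*z,(v-c["cy"])/c["fy"]*z,z],-1)
M=c["mount"];T=X@M[:3,:3].T+M[:3,3]
for r in (270,285,300,320,340,360,385,410,440,460,475):
    print(r,[ (q,*T[r,q].round(0).astype(int)) for q in (10,40,75,95,110,125,150,175,190,205,212,320) if z[r,q]>0])
E
```

```text
270 [(10, np.int64(49), np.int64(206), np.int64(-310)), (40, np.int64(48), np.int64(204), np.int64(-278)), (75, np.int64(49), np.int64(206), np.int64(-244)), (95, np.int64(49), np.int64(207), np.int64(-224)), (110, np.int64(49), np.int64(205), np.int64(-208)), (125, np.int64(49), np.int64(206), np.int64(-193)), (150, np.int64(49), np.int64(205), np.int64(-168)), (175, np.int64(49), np.int64(205), np.int64(-143)), (190, np.int64(49), np.int64(205), np.int64(-128)), (205, np.int64(49), np.int64(206), np.int64(-113)), (212, np.int64(49), np.int64(205), np.int64(-105)), (320, np.int64(49), np.int64(205), np.int64(3))]
285 [(10, np.int64(64), np.int64(204), np.int64(-311)), (40, np.int64(65), np.int64(205), np.int64(-281)), (75, np.int64(65), np.int64(205), np.int64(-246)), (95, np.int64(65), np.int64(205), np.int64(-225)), (110, np.int64(65), np.int64(205), np.int64(-210)), (125, np.int64(66), np.int64(207), np.int64(-196)), (150, np.int64(65), np.int64(205), np.int64(-169)), (175, np.int64(65), np.int64(205), np.int64(-144)), (190, np.int64(-11), np.int64(-12), np.int64(-57)), (205, np.
[... 5097 characters left out ...]
nt64(-120)), (320, np.int64(-20), np.int64(-124), np.int64(-1))]
475 [(10, np.int64(-23), np.int64(-131), np.int64(-46)), (40, np.int64(-23), np.int64(-131), np.int64(-42)), (75, np.int64(-23), np.int64(-131), np.int64(-37)), (95, np.int64(-23), np.int64(-131), np.int64(-34)), (110, np.int64(-24), np.int64(-132), np.int64(-31)), (125, np.int64(-23), np.int64(-131), np.int64(-29)), (150, np.int64(-24), np.int64(-131), np.int64(-26)), (175, np.int64(-24), np.int64(-132), np.int64(-22)), (190, np.int64(-24), np.int64(-132), np.int64(-20)), (205, np.int64(-24), np.int64(-131), np.int64(-18)), (212, np.int64(-24), np.int64(-132), np.int64(-16)), (320, np.int64(-24), np.int64(-131), np.int64(-1))]
```

```bash
cat >> h.py <<'E'
from cell import monitor,optics
from scipy.spatial.transform import Rotation as Ro
def tool():
    s=monitor.read_state(); return s,Ro.from_euler("xyz",s["eef_rot"]).as_matrix()
def need(pj,world=False):
    "units of move to bring the TCP to juicer point pj"
    s,R=tool(); w=np.asarray(pj,float) if world else j2w(pj)[0]
    d=(w-s["eef_pos"])@R/200
    yawt=yaw-np.pi/2; dy=(s["eef_rot"][2]-yawt)/np.pi
    print("tcp j",w2j(s["eef_pos"])[0].round(1),"yaw",s["eef_rot"].round(3),"-> tx %.3f ty %.3f tz %.3f turn %.4f"%(*d,dy),"clk %.2f"%s["clock"],"F",s["wrist_force"].round(1),"gap %.1f"%s["finger_gap"])
def grab(n,cams=("top","scene")):
    for k in cams:
        c=optics.camera(k); np.savez(f"pics/{k}{n}.npz",**c)
        cv2.imwrite(f"pics/{k}{n}.png",c["frame"][:,:,::-1])
def crop(n,a,b,w,h,s):
    c=load(n); cv2.imwrite(f"pics/{n}_c.png",cv2.resize(c["frame"][b:b+h,a:a+w,::-1],None,fx=s,fy=s,interpolation=cv2.INTER_CUBIC))
E
python3 -c "
from h import *
need((45,200,150)); print(tool()[1].round(2))"
```

```text
tcp j [316.3 613.2 205. ] yaw [-1.572  0.    -0.385] -> tx 2.081 ty 0.276 tz -1.333 turn -0.0036 clk 0.15 F [-0.1 -0.4  0. ] gap 94.0
[[ 0.93 -0.    0.38]
 [-0.38 -0.    0.93]
 [-0.   -1.   -0.  ]]
```

```bash
python3 -m creep '[{"tx":1,"tz":-0.65,"turn":-0.0036,"fingers":94},{"tx":1,"tz":-0.65,"turn":-0.0036,"fingers":94},{"tx":1,"tz":-0.65,"turn":-0.0036},{"tx":1,"tz":-0.65,"turn":-0.0036},{"tx":1,"tz":-0.65,"turn":-0.0036}]' 8; python3 -m creep '[{"tx":1,"tz":-0.65},{"tx":1,"tz":-0.65},{"tx":1,"tz":-0.65},{"tx":1,"tz":-0.65},{"tx":1,"tz":-0.65}]'; python3 -c "
from h import *
need((45,200,150)); grab(1,('wrist','top'))"
```

```text
tcp j [316.3 613.2 205. ] yaw [-1.572  0.    -0.385] -> tx 2.081 ty 0.276 tz -1.333 turn -0.0036 clk 0.15 F [-0.1 -0.4  0. ] gap 94.0$[0]: bad value
$[0]: bad value
```

View pics/wrist1.png

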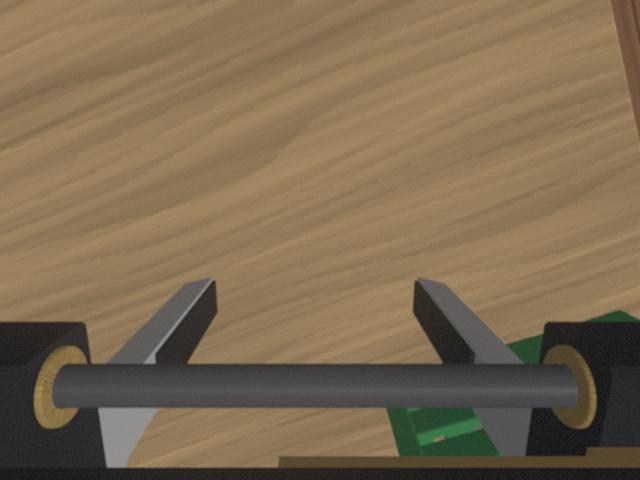

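```bash
python3 -m creep '[{"tx":0.9,"ty":0,"tz":-0.6,"turn":-0.0036,"fingers":94},{"tx":0.9,"ty":0,"tz":-0.6,"turn":-0.0036,"fingers":94},{"tx":0.9,"ty":0,"tz":-0.6,"turn":-0.0036,"fingers":94},{"tx":0.9,"ty":0,"tz":-0.6,"turn":-0.0036,"fingers":94},{"tx":0.9,"ty":0,"tz":-0.6,"turn":-0.0036,"fingers":94}]' 8; python3 -m creep '[{"tx":0.9,"ty":0,"tz":-0.6,"turn":0,"fingers":94},{"tx":0.9,"ty":0,"tz":-0.6,"turn":0,"fingers":94},{"tx":0.9,"ty":0,"tz":-0.6,"turn":0,"fingers":94},{"tx":0.9,"ty":0,"tz":-0.6,"turn":0,"fingers":94},{"tx":0.9,"ty":0,"tz":-0.6,"turn":0,"fingers":94}]'; python3 -c "
from h import *
need((45,200,150)); grab(1,('wrist','top'))"
```

```text
clock: 0.75
eef_pos: [329.8, 328.0, 205.4]
eef_rot: [-1.571, -0.0, -0.376]
wrist_force: [0.0, 0.4, 0.5]
finger_gap: 93.9
clock: 1.25
eef_pos: [454.7, 147.2, 205.5]
eef_rot: [-1.572, -0.001, -0.379]
wrist_force: [1.1, -0.5, 0.6]
finger_gap: 94.0
tcp j [ 69.4 249.7 205.5] yaw [-1.572e+00 -1.000e-03 -3.790e-01] -> tx 0.249 ty 0.278 tz -0.121 turn -0.0017 clk 1.25 F [ 1.1 -0.5  0.6] gap 94.0
```

View pics/wrist1.png

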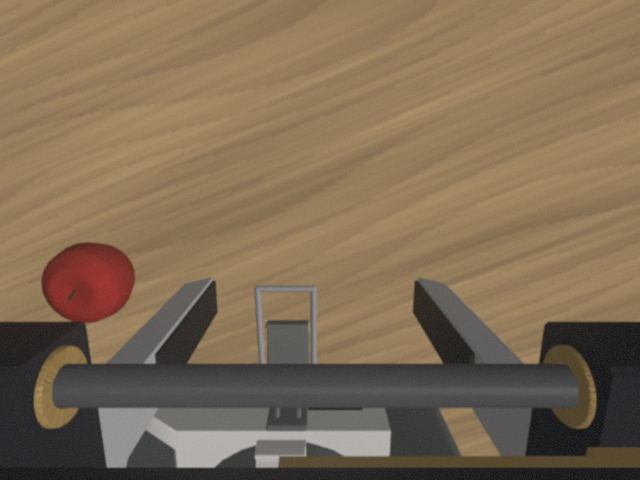

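```bash
python3 - <<'E'
from h import *
c=load("wrist1");z=c["range_z"]
print(z[284:293,284:289].round(0)); print(z[310:350:6,259].round(0), z[318:326,286].round(0),z[330:360:6,286].round(0))
M=c["mount"];s,R=tool()
def W(u,v,d):
    p=np.array([(u-c["cx"])/c["fx"]*d,(v-c["cy"])/c["fy"]*d,d]);return w2j((R@(M[:3,:3]@p+M[:3,3]))+s["eef_pos"])[0].round(1)
for u,v in((286,288),(286,289),(286,322),(286,324),(286,330),(286,350),(259,320),(259,350)): print(u,v,z[v,u],W(u,v,z[v,u]))
crop("wrist1",236,270,110,95,6)
E
```

```text
[[405. 405. 405. 405. 405.]
 [313. 311. 312. 312. 312.]
 [311. 312. 311. 311. 311.]
 [310. 311. 311. 311. 312.]
 [311. 310. 311. 311. 310.]
 [310. 311. 310. 311. 311.]
 [311. 311. 312. 309. 311.]
 [408. 407.   0. 407. 406.]
 [408. 409. 408. 409. 409.]]
[319. 320. 320. 324. 326. 327. 329.] [413. 415. 339. 337. 334. 328. 330. 329.] [341. 341. 342. 342. 340.]
286 288 310.52725 [ 45.7 214.8  90.4]
286 289 309.57693 [ 45.7 214.3  91.5]
286 322 334.2267 [ 43.7 179.   74.7]
286 324 329.74673 [ 44.  179.3  79.3]
286 330 340.86722 [ 43.1 169.6  70.2]
286 350 342.22772 [ 42.9 152.3  73. ]
259 320 320.16815 [ 23.1 186.7  87.4]
259 350 331.89972 [ 21.2 157.5  82.4]
```

View pics/wrist1_c.png

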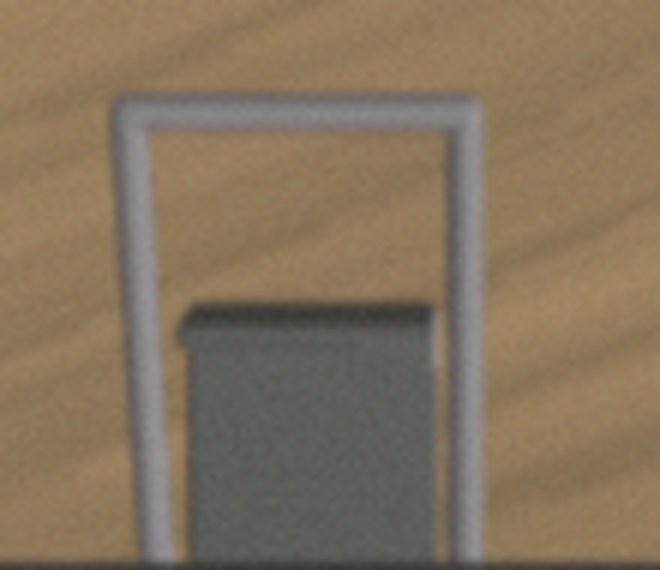

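```bash
python3 -c "
from h import *
need((45,202,79))"; python3 -m creep '[{"tx":0.24,"ty":0,"tz":-0.12,"turn":-0.002,"fingers":80},{"tx":0.24,"ty":0.15,"tz":-0.12,"turn":-0.002,"fingers":80},{"tx":0.24,"ty":0.3,"tz":-0.12,"turn":-0.002,"fingers":80},{"tx":0.24,"ty":0.4,"tz":-0.12,"turn":-0.002,"fingers":80},{"tx":0.24,"ty":0.4,"tz":-0.12,"turn":-0.002,"fingers":80}]'; python3 -c "
from h import *
need((45,202,79)); grab(2,('wrist','top'))"
```

```text
tcp j [ 70.3 250.7 205.3] yaw [-1.572 -0.    -0.38 ] -> tx 0.244 ty 0.632 tz -0.124 turn -0.0019 clk 1.35 F [-0.  -0.3  0.2] gap 94.6
clock: 1.85
eef_pos: [488.1, 108.9, 123.1]
eef_rot: [-1.574, 0.004, -0.372]
wrist_force: [0.2, 0.0, -0.5]
finger_gap: 79.8
tcp j [ 46.  204.7 123.1] yaw [-1.574  0.004 -0.372] -> tx 0.014 ty 0.220 tz -0.004 turn 0.0003 clk 1.85 F [ 0.2  0.  -0.5] gap 79.8
```

View pics/wrist2.png

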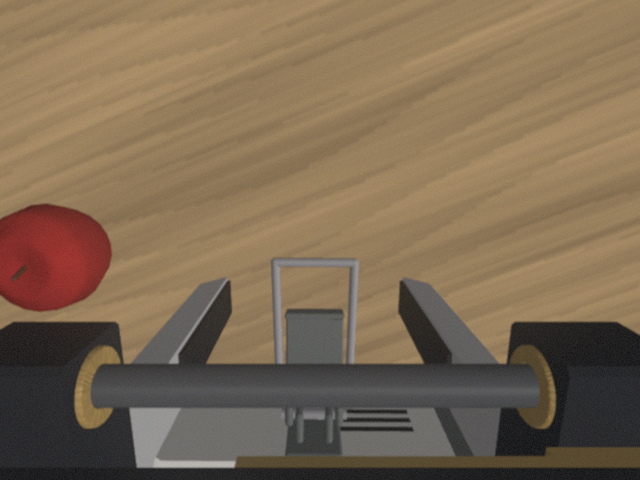

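```bash
python3 -m creep '[{"tx":0.014,"ty":0.15,"tz":-0.004,"turn":0,"fingers":80},{"tx":0.014,"ty":0.22,"tz":-0.004,"turn":0,"fingers":80},{"tx":0.014,"ty":0.22,"tz":-0.004,"turn":0,"fingers":60},{"tx":0.014,"ty":0.22,"tz":-0.004,"turn":0,"fingers":40},{"tx":0.014,"ty":0.22,"tz":-0.004,"turn":0,"fingers":40},{"tx":0.014,"ty":0.22,"tz":-0.004,"turn":0,"fingers":40},{"tx":0.014,"ty":0.22,"tz":-0.004,"turn":0,"fingers":40},{"tx":0.014,"ty":0.22,"tz":-0.004,"turn":0,"fingers":40}]' 8; python3 -c "
from h import *
need((45,202,79)); grab(3,('wrist','top'));crop('wrist3',200,220,240,160,3)"
```

```text
clock: 2.75
eef_pos: [492.2, 107.2, 82.5]
eef_rot: [-1.571, -0.001, -0.372]
wrist_force: [0.5, 0.3, 0.5]
finger_gap: 48.4
tcp j [ 45.9 200.2  82.5] yaw [-1.571e+00 -1.000e-03 -3.720e-01] -> tx -0.009 ty 0.017 tz -0.004 turn 0.0003 clk 2.75 F [0.5 0.3 0.5] gap 48.4
```

View pics/wrist3_c.png

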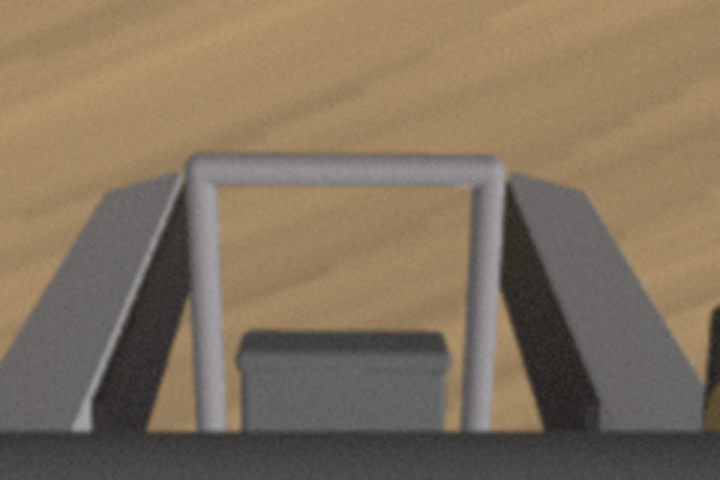

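```bash
cat >> h.py <<'E'
def pin(L): return np.array([115+18*np.sin(L-.5),88-18*np.cos(L-.5)])
def pt(L,th,s): return pin(L)+s*np.array([np.cos(th),np.sin(th)])
def ikbar(y,z,r=84.):
    # L (a between) for bar at y,z (pivot-pin-bar, elbow as here)
    d=np.array([y-115,z-88.]);D=np.hypot(*d);phi=np.arctan2(d[1],d[0])
    A=np.arccos((18**2+D*D-r*r)/(36*D)); pa=phi-A   # direction of pin
    L=pa+np.pi/2+.5; p=pin(L); return L,np.arctan2(z-p[1],y-p[0])
E
python3 - <<'E'
from h import *
s,R=tool(); print(s["eef_pos"],w2j(s["eef_pos"]))
L0,t0=1.38,np.radians(9.5);S=72.3
G0=pt(L0,t0,S);print("G0",G0)
P=[(1.38+.77*min(1,f*1.3),np.radians(9.5+90.5*f)) for f in np.linspace(0,1,13)[1:]]
bars=[(116,172),(112,170),(110,167),(110,164),(112,161),(114,158.5)]
P+= [ikbar(*b) for b in bars]
t=w2j(s["eef_pos"])[0]
for L,th in P:
    G=pt(L,th,S); b=pt(L,th,84); tgt=np.array([45.9,t[1]+G[0]-G0[0],t[2]+G[1]-G0[1]])
    d=(RJ@(tgt-t))@R/200
    print("L %.2f th %.0f bar %s"%(L,np.degrees(th),b.round(0)),"tx %.3f ty %.3f tz %.3f"%tuple(d))
E
```

```text
[492.17511449 107.18928391  82.25755234] [[ 45.88239781 200.25314144  82.25755234]]
G0 [200.18174881  88.46422131]
L 1.46 th 17 bar [210. 102.] tx 0.006 ty -0.052 tz 0.000
L 1.55 th 25 bar [207. 114.] tx 0.019 ty -0.103 tz 0.000
L 1.63 th 32 bar [202. 125.] tx 0.038 ty -0.152 tz -0.000
L 1.71 th 40 bar [197. 135.] tx 0.063 ty -0.197 tz -0.000
L 1.80 th 47 bar [189. 145.] tx 0.094 ty -0.239 tz -0.000
L 1.88 th 55 bar [181. 153.] tx 0.129 ty -0.276 tz -0.000
L 1.96 th 62 bar [172. 160.] tx 0.169 ty -0.308 tz -0.000
L 2.05 th 70 bar [162. 166.] tx 0.212 ty -0.335 tz -0.000
L 2.13 th 77 bar [151. 171.] tx 0.257 ty -0.356 tz -0.000
L 2.15 th 85 bar [140. 173.] tx 0.304 ty -0.365 tz -0.000
L 2.15 th 92 bar [129. 173.] tx 0.352 ty -0.366 tz -0.001
L 2.15 th 100 bar [118. 172.] tx 0.399 ty -0.360 tz -0.001
L 2.17 th 102 bar [116. 172.] tx 0.409 ty -0.360 tz -0.001
L 2.11 th 104 bar [112. 170.] tx 0.427 ty -0.351 tz -0.001
L 1.97 th 106 bar [110. 167.] tx 0.435 ty -0.336 tz -0.001
L 1.79 th 105 bar [110. 164.] tx 0.436 ty -0.321 tz -0.001
L 1.55 th 103 bar [112. 161.] tx 0.428 ty -0.305 tz -0.001
L 1.32 th 100 bar [114. 158.] tx 0.421 ty -0.292 tz -0.001
```

```bash
python3 -m creep '[{"tx":0.006,"ty":-0.052,"tz":0,"turn":0,"fingers":40},{"tx":0.019,"ty":-0.103,"tz":0,"turn":0,"fingers":40},{"tx":0.038,"ty":-0.152,"tz":0,"turn":0,"fingers":40},{"tx":0.063,"ty":-0.197,"tz":0,"turn":0,"fingers":40},{"tx":0.094,"ty":-0.239,"tz":0,"turn":0,"fingers":40},{"tx":0.129,"ty":-0.276,"tz":0,"turn":0,"fingers":40},{"tx":0.169,"ty":-0.308,"tz":0,"turn":0,"fingers":40},{"tx":0.212,"ty":-0.335,"tz":0,"turn":0,"fingers":40},{"tx":0.257,"ty":-0.356,"tz":0,"turn":0,"fingers":40},{"tx":0.304,"ty":-0.365,"tz":0,"turn":0,"fingers":40},{"tx":0.352,"ty":-0.366,"tz":0,"turn":0,"fingers":40},{"tx":0.352,"ty":-0.366,"tz":0,"turn":0,"fingers":40}]'; python3 -c "
from h import *
need((45,119,154)); grab(4,('wrist','top','scene'));crop('wrist4',160,200,320,200,2.5);crop('scene4',360,80,120,110,5)"
```

```text
clock: 4.05
eef_pos: [558.8, 81.2, 155.6]
eef_rot: [-1.571, -0.001, -0.373]
wrist_force: [-1.6, -0.2, 4.6]
finger_gap: 48.2
tcp j [ 46.  128.7 155.6] yaw [-1.571e+00 -1.000e-03 -3.730e-01] -> tx 0.049 ty 0.008 tz -0.005 turn 0.0002 clk 4.05 F [-1.6 -0.2  4.6] gap 48.2
```

View pics/wrist4.png

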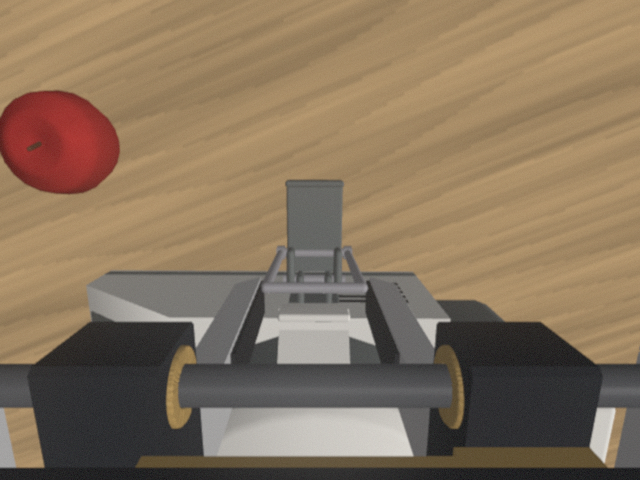

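View pics/scene4.png

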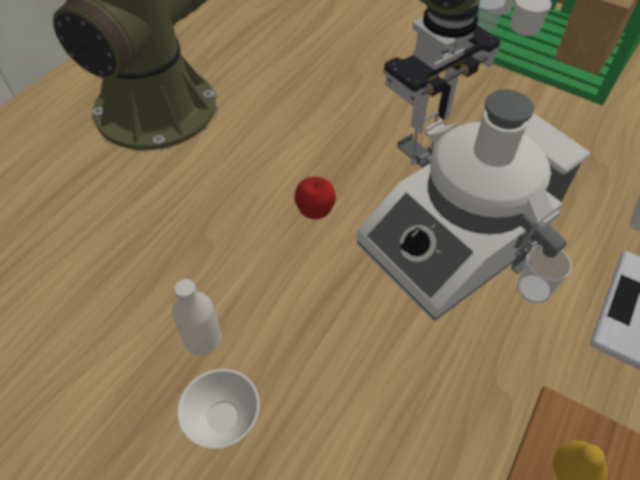

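```bash
cat >> h.py <<'E'
def wpt(c,u,v,s,R,w=1):
    z=c["range_z"];d=np.median(z[v-w:v+w+1,u-w:u+w+1]);M=c["mount"]
    p=np.array([(u-c["cx"])/c["fx"]*d,(v-c["cy"])/c["fy"]*d,d]);return w2j((R@(M[:3,:3]@p+M[:3,3]))+s["eef_pos"])[0].round(1),round(float(d))
E
python3 - <<'E'
from h import *
c=load("wrist4");s,R=tool()
print(c["range_z"][282:296,320].round(0))
for u,v in((315,286),(315,287),(315,288),(315,289),(300,183),(315,183),(315,195),(315,235),(315,314),(315,318),(315,322),(315,330),(315,350)):print(u,v,wpt(c,u,v,s,R,0))
crop("wrist4",240,170,160,190,3)
E
```

```text
[181. 180. 180. 179. 179. 179. 180. 178. 180. 180. 181. 275. 273. 272.]
315 286 (array([ 44.2, 139.7, 165.6]), 178)
315 287 (array([ 44.2, 139.3, 165.7]), 178)
315 288 (array([ 44.2, 138.5, 164.8]), 179)
315 289 (array([ 44.2, 137.8, 164.3]), 180)
300 183 (array([ 35.1, 179.1,  90.3]), 242)
315 183 (array([ 44.2, 179.1,  90.6]), 242)
315 195 (array([ 44.3, 170.6,  79.4]), 255)
315 235 (array([ 44.3, 144.5,  79.3]), 261)
315 314 (array([ 44.2, 124.8, 162.1]), 185)
315 318 (array([ 44.2, 122.6, 161.8]), 186)
315 322 (array([ 44.2, 117.9, 155.9]), 193)
315 330 (array([ 44.2, 113.3, 155.1]), 195)
315 350 (array([ 44.2, 106.6, 162.4]), 189)
```

View pics/wrist4_c.png

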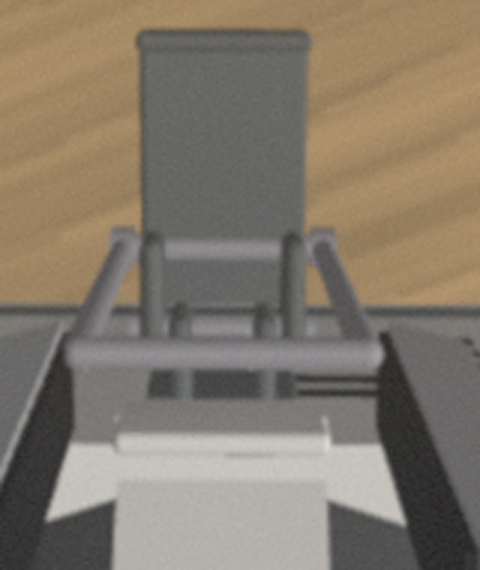

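```bash
python3 -m creep '[{"tx":0,"ty":0,"tz":-0.005,"turn":0,"fingers":62},{"tx":0,"ty":0,"tz":-0.005,"turn":0,"fingers":62},{"tx":-0.04,"ty":0.04,"tz":-0.005,"turn":0,"fingers":62},{"tx":-0.04,"ty":0.04,"tz":-0.005,"turn":0,"fingers":40},{"tx":-0.04,"ty":0.04,"tz":-0.005,"turn":0,"fingers":40},{"tx":-0.04,"ty":0.04,"tz":-0.005,"turn":0,"fingers":40},{"tx":-0.04,"ty":0.04,"tz":-0.005,"turn":0,"fingers":40}]' 30; python3 -c "
from h import *
need((45,139,160)); grab(5,('wrist',)); c=load('wrist5');s,R=tool()
crop('wrist5',240,170,160,190,3)"
```

```text
clock: 4.9
eef_pos: [549.8, 83.8, 147.4]
eef_rot: [-1.571, -0.0, -0.372]
wrist_force: [0.3, 2.3, -2.0]
finger_gap: 48.1
tcp j [ 45.1 138.1 147.4] yaw [-1.571 -0.    -0.372] -> tx -0.005 ty -0.063 tz -0.001 turn 0.0004 clk 4.90 F [ 0.3  2.3 -2. ] gap 48.1
```

View pics/wrist5_c.png

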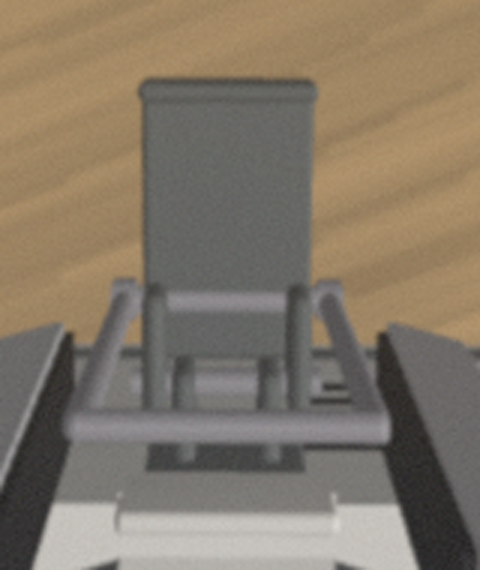

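```bash
python3 -m creep '[{"tx":-0.005,"ty":-0.02,"tz":0,"turn":0,"fingers":40},{"tx":-0.008,"ty":-0.04,"tz":0,"turn":0,"fingers":40},{"tx":-0.01,"ty":-0.063,"tz":0,"turn":0,"fingers":40},{"tx":-0.01,"ty":-0.063,"tz":0,"turn":0,"fingers":40}]' 30; python3 - <<'E'
from h import *
need((45,139,160)); grab(6,('wrist',)); c=load('wrist6');s,R=tool()
z=c["range_z"]
for v in range(215,345,4): 
    p=wpt(c,315,v,s,R,0); print(v,p[0][1:],end='; ')
crop('wrist6',240,170,160,190,3)
E
```

```text
clock: 5.35
eef_pos: [548.2, 84.4, 161.0]
eef_rot: [-1.571, -0.002, -0.372]
wrist_force: [0.3, 0.8, -1.4]
finger_gap: 48.1
tcp j [ 45.1 139.7 161. ] yaw [-1.571 -0.002 -0.372] -> tx 0.004 ty 0.005 tz -0.001 turn 0.0004 clk 5.35 F [ 0.3  0.8 -1.4] gap 48.1
215 [153.4  -0.3]; 219 [149.6  -2.1]; 223 [146.2  -1.2]; 227 [167.4 125.3]; 231 [165.3 126.4]; 235 [163.7 129.2]; 239 [162.1 131.7]; 243 [160.2 133.2]; 247 [157.8 132.4]; 251 [149.8 109.9]; 255 [146.7 107.6]; 259 [143.3 104.3]; 263 [139.4  99.8]; 267 [136.2  98. ]; 271 [132.4  94. ]; 275 [128.2  89.6]; 279 [124.1  85.4]; 283 [96.8 14.7]; 287 [119.4  88.3]; 291 [117.5  90.6]; 295 [114.8  90.9]; 299 [96.1 50.5]; 303 [96.1 58.5]; 307 [141.6 176.4]; 311 [140.4 178. ]; 315 [138.5 177.9]; 319 [123.2 148.1]; 323 [123.2 152.9]; 327 [123.9 159. ]; 331 [123.2 162. ]; 335 [120.8 161.4]; 339 [115.6 155.2]; 343 [113.  154.6];
```

View pics/wrist6_c.png

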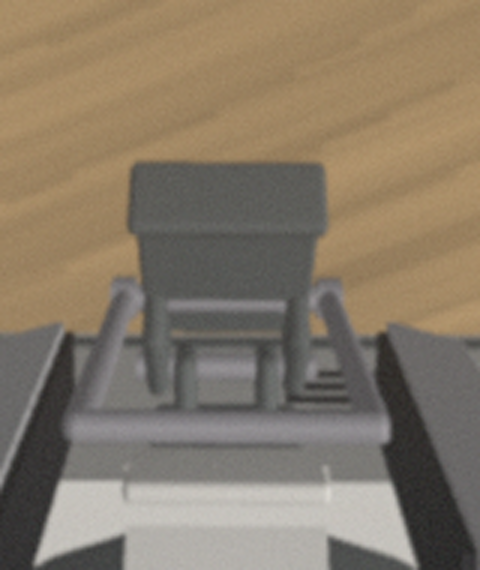

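```bash
python3 -m creep '[{"tx":0,"ty":0,"tz":0,"turn":0,"fingers":40},{"tx":0.03,"ty":-0.001,"tz":0,"turn":0,"fingers":40},{"tx":0.06,"ty":-0.001,"tz":0,"turn":0,"fingers":40},{"tx":0.09,"ty":0.002,"tz":0,"turn":0,"fingers":40},{"tx":0.115,"ty":0.006,"tz":0,"turn":0,"fingers":40},{"tx":0.13,"ty":0.01,"tz":0,"turn":0,"fingers":40},{"tx":0.13,"ty":0.01,"tz":0,"turn":0,"fingers":40}]' 8; python3 - <<'E'
from h import *
need((45,114,160)); grab(7,('wrist',)); c=load('wrist7');s,R=tool()
z=c["range_z"]
for v in range(215,345,4): 
    p=wpt(c,315,v,s,R,0); print(v,p[0][1:],end='; ')
crop('wrist7',240,170,160,190,3)
E
```

```text
clock: 6.1
eef_pos: [572.9, 74.7, 158.8]
eef_rot: [-1.571, -0.002, -0.373]
wrist_force: [-0.6, 1.0, 1.1]
finger_gap: 48.9
tcp j [ 45.1 113.3 158.8] yaw [-1.571 -0.002 -0.373] -> tx -0.004 ty -0.006 tz -0.001 turn 0.0003 clk 6.10 F [-0.6  1.   1.1] gap 48.9
215 [144.8 105.4]; 219 [142.1 103.6]; 223 [138.8  99.3]; 227 [136.   97.6]; 231 [133.  95.]; 235 [129.5  90.8]; 239 [126.4  88.3]; 243 [102.8   0.4]; 247 [99.2  0.2]; 251 [118.6  88.8]; 255 [116.5  91.2]; 259 [96.1 27.9]; 263 [96.2 39.9]; 267 [96.3 50.8]; 271 [123.7 148.3]; 275 [123.8 155.1]; 279 [123.6 160.5]; 283 [122.2 162.3]; 287 [120.2 162. ]; 291 [115.9 155.7]; 295 [113.9 156. ]; 299 [111.7 155.5]; 303 [110.5 157.8]; 307 [115.1 173.7]; 311 [114.3 176.4]; 315 [112.3 176.1]; 319 [104.7 163.3]; 323 [103.6 165.3]; 327 [102.4 167.1]; 331 [100.6 167.6]; 335 [ 98.9 168.3]; 339 [ 97.9 170.3]; 343 [ 97.  172.4];
```

View pics/wrist7_c.png

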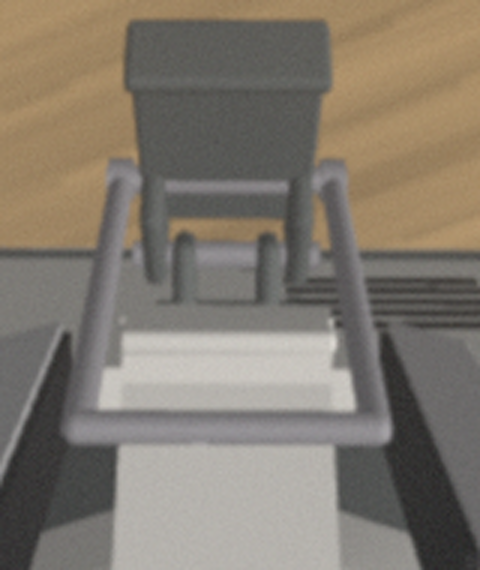

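```bash
python3 -m creep '[{"tx":0.0,"ty":0,"tz":0,"turn":0,"fingers":40},{"tx":0.0,"ty":0,"tz":0,"turn":0,"fingers":40},{"tx":0.0,"ty":0.02,"tz":0,"turn":0,"fingers":40},{"tx":0.0,"ty":0.04,"tz":0,"turn":0,"fingers":40},{"tx":0.0,"ty":0.06,"tz":0,"turn":0,"fingers":40},{"tx":0.0,"ty":0.075,"tz":0,"turn":0,"fingers":40},{"tx":0.0,"ty":0.085,"tz":0,"turn":0,"fingers":40},{"tx":0.0,"ty":0.085,"tz":0,"turn":0,"fingers":40}]' 18; python3 - <<'E'
from h import *
need((45,114,142)); grab(8,('wrist',)); c=load('wrist8');s,R=tool()
z=c["range_z"]
for v in range(203,345,4): 
    p=wpt(c,315,v,s,R,0); print(v,p[0][1:],end='; ')
crop('wrist8',240,170,160,190,3)
E
```

```text
clock: 6.95
eef_pos: [573.1, 74.9, 142.2]
eef_rot: [-1.57, -0.003, -0.373]
wrist_force: [0.7, 0.2, 7.4]
finger_gap: 48.5
tcp j [ 45.3 113.1 142.2] yaw [-1.57  -0.003 -0.373] -> tx -0.004 ty 0.001 tz -0.002 turn 0.0003 clk 6.95 F [0.7 0.2 7.4] gap 48.5
203 [149.3  73. ]; 207 [146.8  73.2]; 211 [144.4  73.6]; 215 [142.2  75.7]; 219 [139.5  74.6]; 223 [137.3  76.4]; 227 [134.6  75.7]; 231 [132.3  76.8]; 235 [130.2  78.9]; 239 [127.5  78.3]; 243 [125.   78.8]; 247 [122.7  79.6]; 251 [120.4  81. ]; 255 [117.4  79.3]; 259 [118.2  91.5]; 263 [115.4  90.3]; 267 [96.2 35.3]; 271 [96.1 44.8]; 275 [96.4 55.1]; 279 [100.7  76.7]; 283 [123.4 150. ]; 287 [123.2 154.8]; 291 [123.3 160. ]; 295 [122.1 161.6]; 299 [120.3 161.8]; 303 [116.  155.6]; 307 [115.6 159.1]; 311 [113.9 159.6]; 315 [112.6 160.8]; 319 [109.4 157.8]; 323 [108.7 160.4]; 327 [106.8 160.4]; 331 [105.9 162.5]; 335 [104.7 164. ]; 339 [103.1 164.4]; 343 [102.3 166.4];
```

View pics/wrist8_c.png

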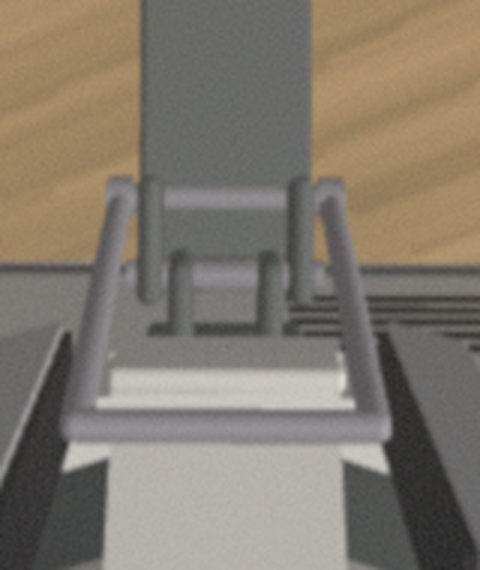

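```bash
python3 -m creep '[{"tx":0.0,"ty":0,"tz":0,"turn":0,"fingers":70},{"tx":0.0,"ty":0,"tz":0,"turn":0,"fingers":70},{"tx":0.0,"ty":0,"tz":0,"turn":0,"fingers":70},{"tx":0.0,"ty":-0.2,"tz":0,"turn":0,"fingers":70},{"tx":-0.1,"ty":-0.3,"tz":0,"turn":0,"fingers":60},{"tx":-0.3,"ty":-0.3,"tz":0,"turn":0,"fingers":20},{"tx":-0.32,"ty":-0.2,"tz":0,"turn":0,"fingers":0},{"tx":-0.32,"ty":0,"tz":0,"turn":0,"fingers":0},{"tx":-0.32,"ty":0,"tz":0,"turn":0,"fingers":0}]' 20; python3 - <<'E'
from h import *
need((45,178,82)); grab(9,('wrist','top','scene'))
crop('top9',100,170,130,100,6);crop('scene9',370,90,120,100,6)
E
```

```text
clock: 7.9
eef_pos: [511.1, 98.0, 138.0]
eef_rot: [-1.574, 0.003, -0.372]
wrist_force: [0.8, 0.6, 0.4]
finger_gap: 33.4
tcp j [ 44.2 179.3 138. ] yaw [-1.574  0.003 -0.372] -> tx 0.007 ty 0.280 tz 0.005 turn 0.0004 clk 7.90 F [0.8 0.6 0.4] gap 33.4
```

View pics/wrist9.png

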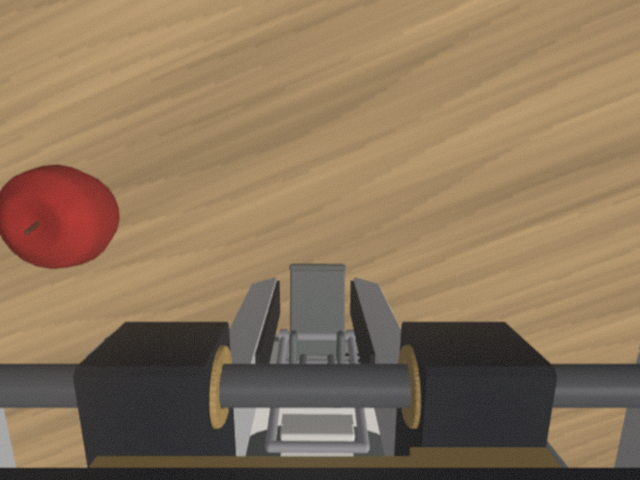

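View pics/top9_c.png

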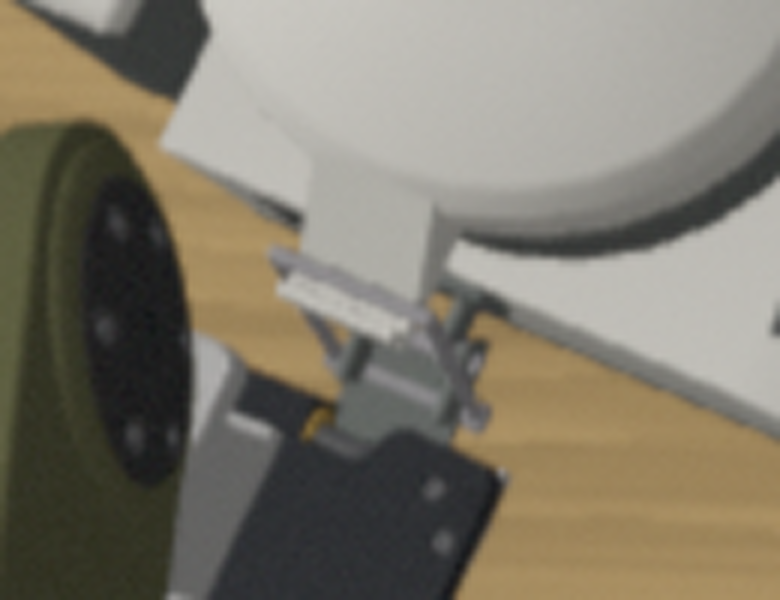

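View pics/scene9_c.png

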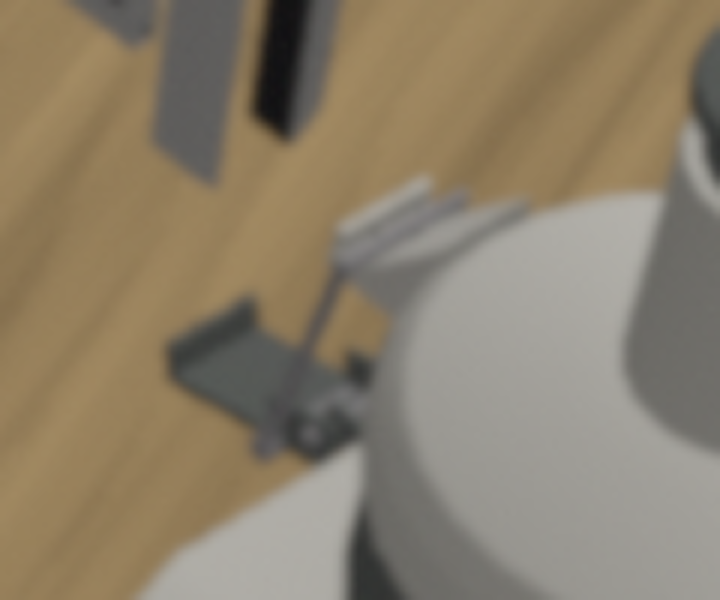

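```bash
python3 -m creep '[{"tx":-0.01,"ty":0.1,"tz":0.004,"turn":0,"fingers":0},{"tx":-0.013,"ty":0.25,"tz":0.004,"turn":0,"fingers":0},{"tx":-0.013,"ty":0.27,"tz":0.004,"turn":0,"fingers":0},{"tx":-0.013,"ty":0.305,"tz":0.004,"turn":0,"fingers":0},{"tx":0,"ty":0.35,"tz":0.004,"turn":0,"fingers":0},{"tx":0.014,"ty":0.395,"tz":0.004,"turn":0,"fingers":0},{"tx":0.03,"ty":0.42,"tz":0.004,"turn":0,"fingers":0},{"tx":0.048,"ty":0.447,"tz":0.004,"turn":0,"fingers":0},{"tx":0.069,"ty":0.47,"tz":0.004,"turn":0,"fingers":0},{"tx":0.069,"ty":0.47,"tz":0.004,"turn":0,"fingers":0}]' 20; python3 - <<'E'
from h import *
need((45,161,40)); grab(10,('wrist','top','scene'))
crop('scene10',340,70,140,110,5)
E
```

```text
clock: 9.05
eef_pos: [527.9, 93.6, 48.8]
eef_rot: [-1.57, -0.004, -0.373]
wrist_force: [1.0, 1.3, 1.9]
finger_gap: 0.6
tcp j [ 46.3 162.   48.8] yaw [-1.57  -0.004 -0.373] -> tx 0.005 ty 0.044 tz -0.007 turn 0.0002 clk 9.05 F [1.  1.3 1.9] gap 0.6
```

View pics/scene10_c.png

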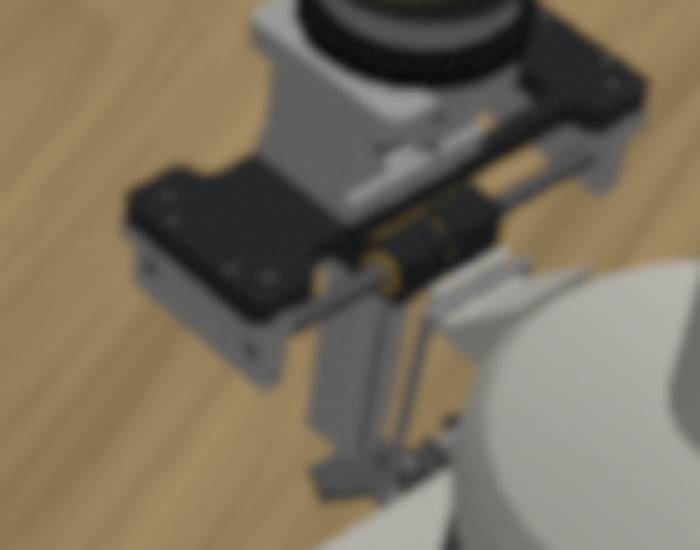

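View pics/wrist10.png

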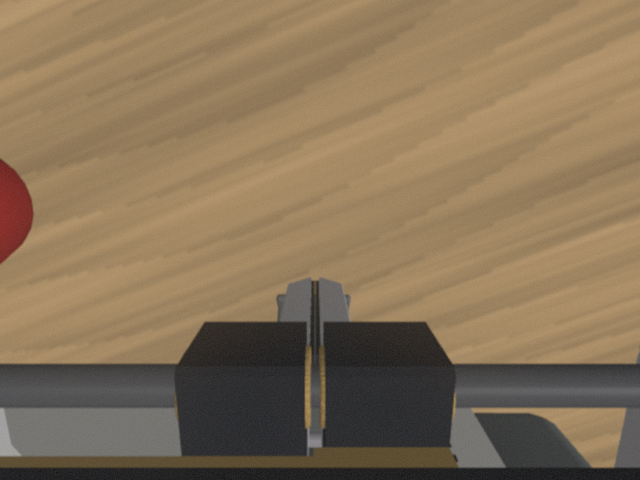

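```bash
python3 -m creep '[{"tx":-0.01,"ty":0.02,"tz":-0.005,"turn":0,"fingers":0},{"tx":0.0,"ty":0.044,"tz":-0.005,"turn":0,"fingers":0},{"tx":0.005,"ty":0.055,"tz":-0.005,"turn":0,"fingers":0},{"tx":0.005,"ty":0.055,"tz":-0.005,"turn":0,"fingers":0}]' 20; python3 - <<'E'
from h import *
need((45,161,40)); grab(11,('wrist','top','scene'))
crop('scene11',340,70,140,110,5);crop('top11',100,190,130,100,6)
E
```

```text
clock: 9.6
eef_pos: [531.3, 92.0, 40.7]
eef_rot: [-1.567, -0.012, -0.373]
wrist_force: [8.4, -3.3, 13.6]
finger_gap: 0.8
tcp j [ 46.  158.3  40.7] yaw [-1.567 -0.012 -0.373] -> tx -0.014 ty 0.003 tz -0.005 turn 0.0002 clk 9.60 F [ 8.4 -3.3 13.6] gap 0.8
```

View pics/scene11_c.png

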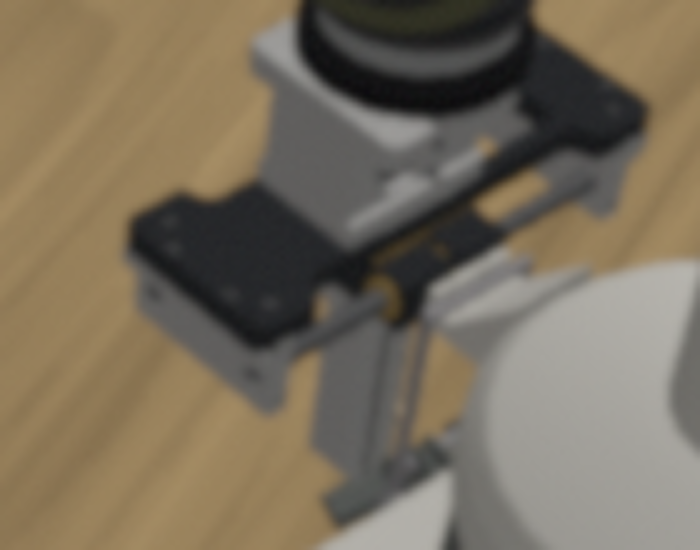

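View pics/top11_c.png

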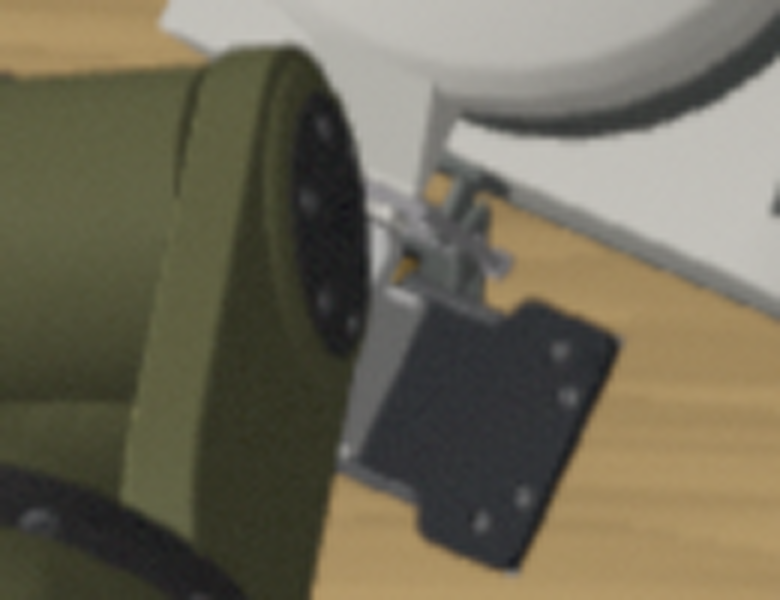

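```bash
python3 -m creep '[{"tx":0,"ty":0.02,"tz":-0.005,"turn":0,"fingers":0},{"tx":0.0,"ty":0.035,"tz":-0.005,"turn":0,"fingers":0},{"tx":0.0,"ty":0.04,"tz":-0.005,"turn":0,"fingers":0}]' 20; python3 - <<'E'
from h import *
need((45,158.5,33)); grab(12,('wrist','scene'))
crop('scene12',380,120,70,55,10)
E
```

```text
clock: 10.05
eef_pos: [535.6, 90.6, 36.5]
eef_rot: [-1.563, -0.023, -0.373]
wrist_force: [12.3, -7.8, 26.7]
finger_gap: 0.6
tcp j [ 46.3 153.8  36.5] yaw [-1.563 -0.023 -0.373] -> tx -0.024 ty 0.017 tz -0.006 turn 0.0002 clk 10.05 F [12.3 -7.8 26.7] gap 0.6
```

View pics/scene12_c.png

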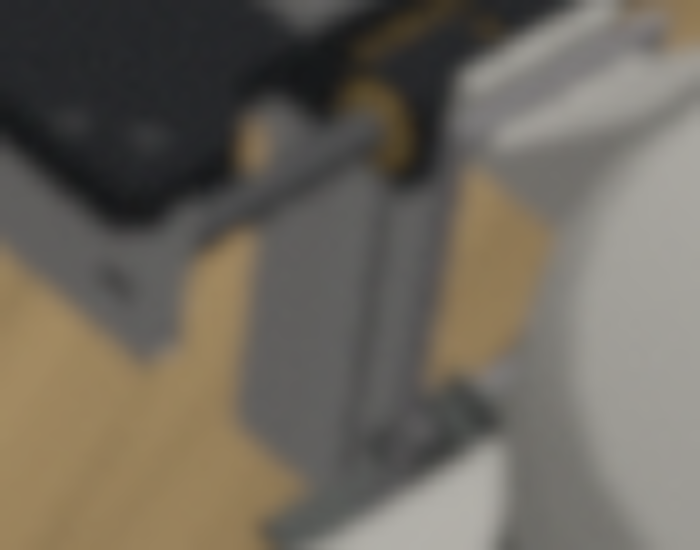

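```bash
python3 -m creep '[{"tx":0.015,"ty":0.005,"tz":-0.005,"turn":0,"fingers":0},{"tx":0.02,"ty":0.01,"tz":-0.005,"turn":0,"fingers":0}]' 20; python3 - <<'E'
from h import *
need((45,150,33))
s,R=tool(); print(s["wrist_force"]@RJ, s["moment"]@RJ)
E
```

```text
clock: 10.35
eef_pos: [535.8, 90.2, 36.6]
eef_rot: [-1.563, -0.018, -0.371]
wrist_force: [-77.4, 19.0, 62.9]
finger_gap: 0.5
tcp j [ 46.  153.5  36.6] yaw [-1.563 -0.018 -0.371] -> tx 0.017 ty 0.018 tz -0.005 turn 0.0007 clk 10.35 F [-77.4  19.   62.9] gap 0.5
[-10.53236386  78.9895925   62.88484861] [ 3.77573507  0.83466671 -0.56706958]
```

```bash
python3 -m creep '[{"tx":-0.015,"ty":0,"tz":-0.003,"turn":0,"fingers":0},{"tx":-0.02,"ty":0,"tz":-0.003,"turn":0,"fingers":0}]' 20; python3 - <<'E'
from h import *
need((45,158,33))
s,R=tool(); print(s["wrist_force"]@RJ, s["moment"]@RJ)
grab(13,('wrist','scene'))
crop('scene13',380,120,70,55,10)
E
```

```text
clock: 10.55
eef_pos: [531.4, 91.4, 36.9]
eef_rot: [-1.563, -0.018, -0.371]
wrist_force: [0.2, -0.1, -0.2]
finger_gap: 0.2
tcp j [ 45.6 157.9  36.9] yaw [-1.563 -0.018 -0.371] -> tx -0.001 ty 0.020 tz -0.003 turn 0.0009 clk 10.55 F [ 0.2 -0.1 -0.2] gap 0.2
[-0.01605773 -0.20254808 -0.22716351] [-0.03129496  0.00896923 -0.0078218 ]
```

View pics/scene13_c.png

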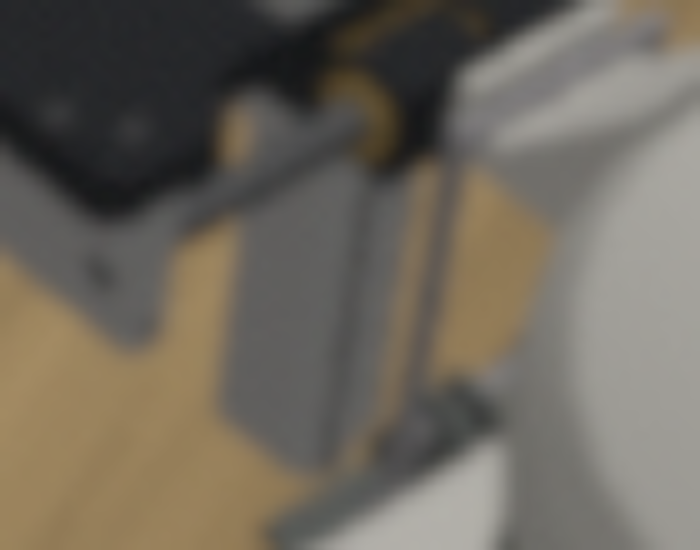

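```bash
python3 -m creep '[{"tx":-0.1,"ty":0,"tz":-0.003,"turn":0,"fingers":0},{"tx":-0.3,"ty":-0.2,"tz":-0.003,"turn":0,"fingers":0},{"tx":-0.4,"ty":-0.6,"tz":-0.003,"turn":0,"fingers":0},{"tx":-0.4,"ty":-0.8,"tz":-0.003,"turn":0,"fingers":0},{"tx":-0.4,"ty":-0.8,"tz":-0.003,"turn":0,"fingers":0}]' 20; python3 - <<'E'
from h import *
need((45,238,190))
print(tool()[1].round(3))
grab(14,('wrist','scene','top'))
crop('scene14',380,100,90,75,8);crop('top14',130,190,90,75,8);crop('wrist14',240,200,160,160,4)
E
```

```text
clock: 11.15
eef_pos: [454.2, 119.7, 198.6]
eef_rot: [-1.562, -0.021, -0.371]
wrist_force: [0.3, -0.1, 0.2]
finger_gap: 0.6
tcp j [ 43.6 240.2 198.6] yaw [-1.562 -0.021 -0.371] -> tx 0.010 ty 0.043 tz 0.006 turn 0.0008 clk 11.15 F [ 0.3 -0.1  0.2] gap 0.6
[[ 0.932  0.023  0.362]
 [-0.363  0.001  0.932]
 [ 0.021 -1.     0.009]]
```

View pics/scene14_c.png

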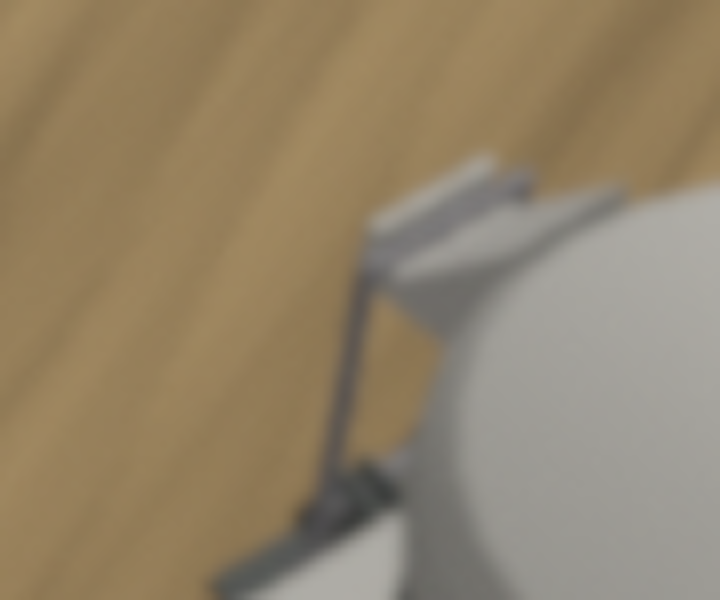

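View pics/top14_c.png

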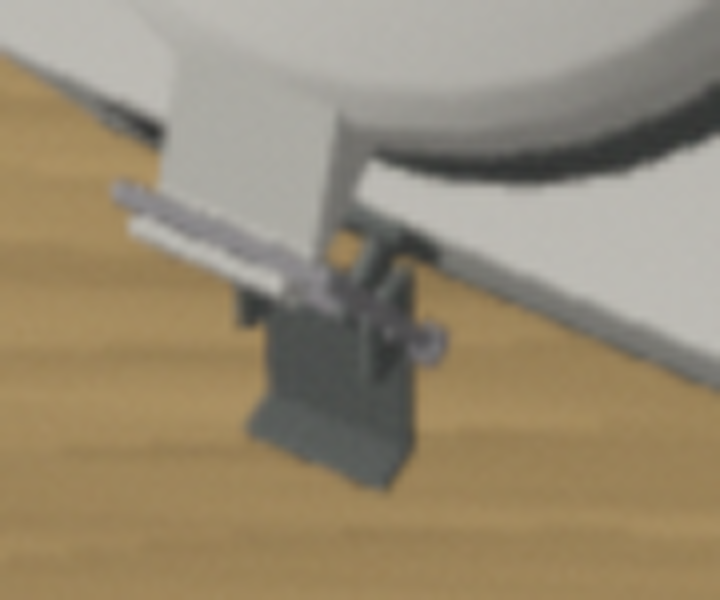

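View pics/wrist14.png

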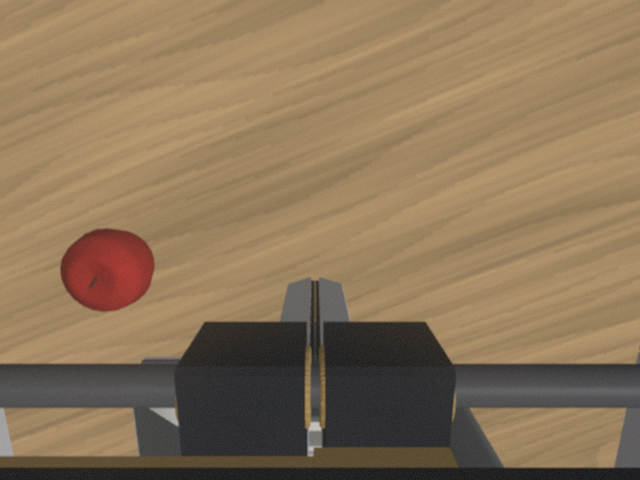

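```bash
python3 - <<'E'
from h import *
c=load("top14")
for L in (.35,.4,.45,.5,.55,.6,.65):
    print(L,(proj(c,j2w((45,115+63*np.sin(L)+6.4*np.cos(L),88-63*np.cos(L)+6.4*np.sin(L))))[0]-[130,190])*8)
P,m=cloud(load("top0"));q=w2j(P.reshape(-1,3));q=q[m.ravel()]
for x0 in(100,120,135,150,180):
    s=q[(q[:,0]>x0-8)&(q[:,0]<x0+8)&(q[:,1]>20)&(q[:,1]<160)&(q[:,2]>30)]; 
    for y0 in(30,60,75,90,110): t=s[abs(s[:,1]-y0)<6]; print(x0,y0,t[:,2].max().round() if len(t) else None,end="; ")
for x0 in (45,):
    for y0 in (60,70,75,80,85): t=q[(abs(q[:,0]-x0)<50)&(abs(q[:,1]-y0)<2)]; print(y0,t[:,2].max().round(),end=' ')
need((45,116,200))
E
```

```text
0.35 [330.78756882 448.57105234]
0.4 [323.83565934 459.08497067]
0.45 [316.84451028 469.25406642]
0.5 [309.82869722 479.05472745]
0.55 [302.80303177 488.46368664]
0.6 [295.78255039 497.45806307]
0.65 [288.78250145 506.01540691]
100 30 194.0; 100 60 186.0; 100 75 178.0; 100 90 110.0; 100 110 None; 120 30 186.0; 120 60 175.0; 120 75 111.0; 120 90 108.0; 120 110 None; 135 30 178.0; 135 60 168.0; 135 75 168.0; 135 90 108.0; 135 110 None; 150 30 169.0; 150 60 168.0; 150 75 168.0; 150 90 None; 150 110 None; 180 30 169.0; 180 60 169.0; 180 75 168.0; 180 90 None; 180 110 None; 60 191.0 70 188.0 75 186.0 80 185.0 85 184.0 tcp j [ 43.6 239.8 196.1] yaw [-1.562 -0.02  -0.371] -> tx 0.619 ty -0.007 tz 0.006 turn 0.0007 clk 11.30 F [-0.1  0.1 -0.4] gap 0.0
```

```bash
python3 -m creep '[{"tx":0.2,"ty":-0.02,"tz":0.009,"turn":0,"fingers":70},{"tx":0.4,"ty":-0.02,"tz":0.009,"turn":0,"fingers":70},{"tx":0.6,"ty":-0.02,"tz":0.009,"turn":0,"fingers":70},{"tx":0.618,"ty":-0.02,"tz":0.009,"turn":0,"fingers":70},{"tx":0.618,"ty":-0.02,"tz":0.009,"turn":0,"fingers":70},{"tx":0.618,"ty":0.1,"tz":0.009,"turn":0,"fingers":70}]' 20; python3 - <<'E'
from h import *
need((45.5,115.5,97)); grab(15,('wrist',))
E
```

```text
clock: 11.9
eef_pos: [571.1, 76.5, 179.7]
eef_rot: [-1.561, -0.023, -0.371]
wrist_force: [1.1, 0.2, -0.1]
finger_gap: 44.8
tcp j [ 46.2 115.6 179.7] yaw [-1.561 -0.023 -0.371] -> tx -0.009 ty 0.413 tz -0.007 turn 0.0007 clk 11.90 F [ 1.1  0.2 -0.1] gap 44.8
```

View pics/wrist15.png

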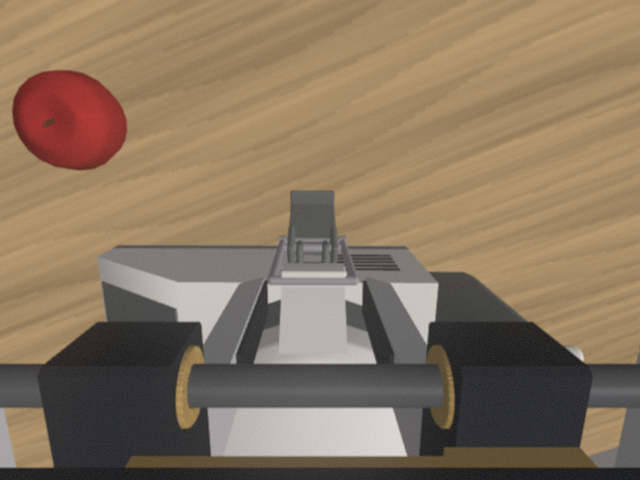

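```bash
python3 -m creep '[{"tx":-0.002,"ty":0,"tz":-0.006,"turn":0,"fingers":70},{"tx":-0.002,"ty":0,"tz":-0.006,"turn":0,"fingers":70},{"tx":-0.002,"ty":0,"tz":-0.006,"turn":0,"fingers":70},{"tx":-0.003,"ty":0.1,"tz":-0.006,"turn":0,"fingers":70},{"tx":-0.005,"ty":0.2,"tz":-0.006,"turn":0,"fingers":70},{"tx":-0.007,"ty":0.3,"tz":-0.006,"turn":0,"fingers":70},{"tx":-0.009,"ty":0.38,"tz":-0.006,"turn":0,"fingers":70},{"tx":-0.009,"ty":0.405,"tz":-0.006,"turn":0,"fingers":70},{"tx":-0.009,"ty":0.405,"tz":-0.006,"turn":0,"fingers":70}]' 20; python3 - <<'E'
from h import *
need((45.5,115.5,98)); grab(16,('wrist','scene')); crop('wrist16',180,100,280,260,2.2)
E
```

```text
clock: 12.85
eef_pos: [568.4, 76.2, 93.4]
eef_rot: [-1.564, -0.016, -0.371]
wrist_force: [-0.1, 0.2, 0.5]
finger_gap: 69.9
tcp j [ 44.8 118.   93.4] yaw [-1.564 -0.016 -0.371] -> tx 0.013 ty -0.023 tz 0.004 turn 0.0008 clk 12.85 F [-0.1  0.2  0.5] gap 69.9
```

View pics/wrist16_c.png

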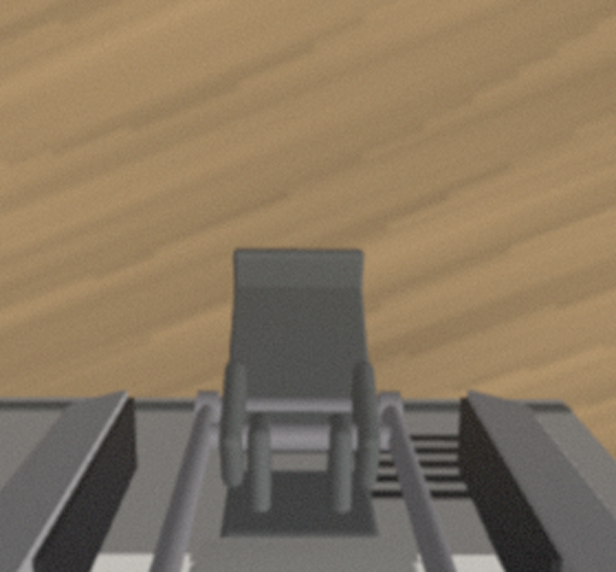

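```bash
python3 -m creep '[{"tx":0.01,"ty":-0.015,"tz":0.003,"turn":0,"fingers":40},{"tx":0.01,"ty":-0.015,"tz":0.003,"turn":0,"fingers":40},{"tx":0.01,"ty":-0.015,"tz":0.003,"turn":0,"fingers":40},{"tx":0.01,"ty":-0.015,"tz":0.003,"turn":0,"fingers":40},{"tx":0.02,"ty":-0.015,"tz":0.003,"turn":0,"fingers":40},{"tx":0.03,"ty":-0.015,"tz":0.003,"turn":0,"fingers":40}]' 20; python3 - <<'E'
from h import *
need((45.5,109,98)); grab(17,('wrist','scene')); crop('wrist17',180,100,280,260,2.2)
s,R=tool(); print(s["wrist_force"]@RJ)
E
```

```text
clock: 13.55
eef_pos: [572.9, 75.2, 97.3]
eef_rot: [-1.564, -0.014, -0.37]
wrist_force: [-18.9, 7.8, 9.7]
finger_gap: 48.8
tcp j [ 45.6 113.4  97.3] yaw [-1.564 -0.014 -0.37 ] -> tx 0.022 ty -0.003 tz -0.000 turn 0.0010 clk 13.55 F [-18.9   7.8   9.7] gap 48.8
[ 1.30831901 12.40455721  6.73809288]
```

View pics/wrist17_c.png

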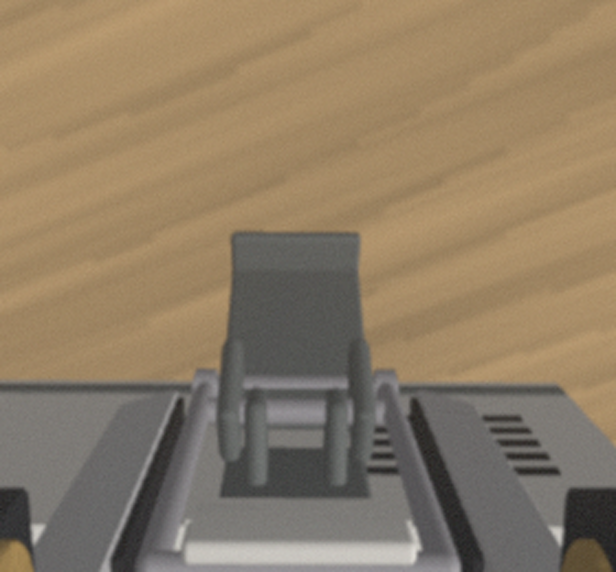

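```bash
python3 -m creep '[{"tx":0.01,"ty":0,"tz":0,"turn":0,"fingers":40},{"tx":0.02,"ty":0,"tz":0,"turn":0,"fingers":40},{"tx":0.03,"ty":0,"tz":0,"turn":0,"fingers":40},{"tx":0.03,"ty":0,"tz":0,"turn":0,"fingers":40}]' 25; python3 - <<'E'
from h import *
need((45.5,109,98)); grab(18,('wrist','scene')); crop('wrist18',180,100,280,260,2.2)
s,R=tool(); print(s["wrist_force"]@RJ)
E
```

```text
clock: 14.05
eef_pos: [577.3, 73.4, 96.6]
eef_rot: [-1.566, -0.01, -0.37]
wrist_force: [-10.7, 3.4, 3.3]
finger_gap: 48.3
tcp j [ 45.5 108.7  96.6] yaw [-1.566 -0.01  -0.37 ] -> tx -0.001 ty -0.007 tz 0.000 turn 0.0012 clk 14.05 F [-10.7   3.4   3.3] gap 48.3
[-0.82928187 11.27765168  3.04520445]
```

View pics/wrist18_c.png

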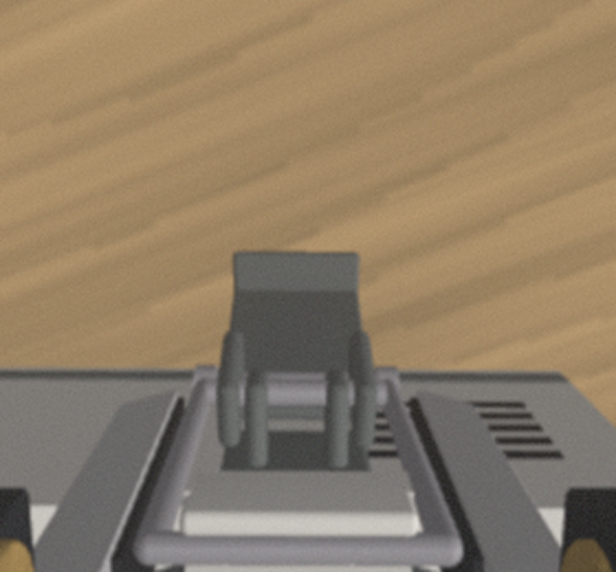

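```bash
cat >> h.py <<'E'
def prof(n,u,a,b,st=3):
    c=load(n);s,R=tool()
    for v in range(a,b,st): print(v,wpt(c,u,v,s,R,0)[0][1:],end='; ')
    print()
E
python3 - <<'E'
from h import *
prof('wrist18',315,205,372)
E
```

```text
205 [139.   -0.8]; 208 [137.   0.]; 211 [ 1.349e+02 -1.000e-01]; 214 [137.7  29. ]; 217 [136.2  31. ]; 220 [134.4  31.6]; 223 [132.3  30.5]; 226 [130.1  29. ]; 229 [128.3  29.5]; 232 [126.4  29.8]; 235 [125.4  34. ]; 238 [124.3  37.5]; 241 [123.3  41.1]; 244 [122.1  43.6]; 247 [121.3  48. ]; 250 [120.   49.8]; 253 [119.7  55.4]; 256 [118.4  57.2]; 259 [117.3  59.5]; 262 [116.7  63.3]; 265 [115.7  65.9]; 268 [115.5  70.7]; 271 [114.2  71.7]; 274 [118.5  89.9]; 277 [116.9  89.8]; 280 [115.7  90.7]; 283 [114.2  91. ]; 286 [109.3  81.5]; 289 [107.5  81.1]; 292 [95.7 54.5]; 295 [100.8  72.4]; 298 [101.   77.4]; 301 [100.8  81. ]; 304 [100.8  85. ]; 307 [101.   89.3]; 310 [101.   93.2]; 313 [101.   96.8]; 316 [123.  149.1]; 319 [179.7 275. ]; 322 [123.2 154.4]; 325 [123.2 156.5]; 328 [123.1 158.6]; 331 [123.3 161. ]; 334 [123.  162.4]; 337 [121.6 161.7]; 340 [121.  162.5]; 343 [118.2 159.1]; 346 [116.9 158.7]; 349 [115.9 158.9]; 352 [115.5 160.1]; 355 [114.  159.3]; 358 [111.5 156.7]; 361 [179.7 275. ]; 364 [139.2 207.1]; 367 [139.2 208.1]; 370 [138.3 207.7];
```

```bash
python3 -m creep '[{"tx":0,"ty":0,"tz":0,"turn":0,"fingers":66},{"tx":0,"ty":0,"tz":0,"turn":0,"fingers":66},{"tx":0,"ty":0,"tz":0,"turn":0,"fingers":66}]' 20; python3 - <<'E'
from h import *
need((45.5,115,98)); grab(19,('wrist','scene')); crop('wrist19',180,100,280,260,2.2)
prof('wrist19',315,205,372)
E
```

```text
clock: 14.45
eef_pos: [577.4, 73.4, 96.7]
eef_rot: [-1.565, -0.011, -0.37]
wrist_force: [0.8, -0.4, 0.1]
finger_gap: 65.1
tcp j [ 45.5 108.6  96.7] yaw [-1.565 -0.011 -0.37 ] -> tx -0.032 ty -0.007 tz 0.000 turn 0.0011 clk 14.45 F [ 0.8 -0.4  0.1] gap 65.1
205 [139.    0.3]; 208 [136.7  -1. ]; 211 [134.9   0.7]; 214 [132.5  -1.2]; 217 [130.5  -0.5]; 220 [128.3  -0.5]; 223 [126.1  -0.8]; 226 [124.   -0.5]; 229 [121.9  -0.4]; 232 [119.7  -0.4]; 235 [117.5  -0.8]; 238 [1.155e+02 1.000e-01]; 241 [120.2  28.8]; 244 [118.1  28.1]; 247 [116.2  28.2]; 250 [114.3  28.9]; 253 [111.9  27.2]; 256 [110.3  28.6]; 259 [109.4  32.4]; 262 [109.5  39.3]; 265 [109.4  45.6]; 268 [109.5  51.8]; 271 [109.3  56.8]; 274 [118.3  89.6]; 277 [117.   90.2]; 280 [115.3  89.9]; 283 [113.7  89.8]; 286 [109.4  82.3]; 289 [108.5  84.1]; 292 [107.3  85.4]; 295 [101.1  73.4]; 298 [101.4  78.5]; 301 [101.2  82.1]; 304 [100.8  85.3]; 307 [100.5  88.6]; 310 [100.8  93. ]; 313 [101.5  98.2]; 316 [123.5 150.5]; 319 [123.1 152. ]; 322 [123.1 154.3]; 325 [123.4 157.1]; 328 [123.6 159.7]; 331 [123.3 161.2]; 334 [122.8 162.2]; 337 [122.2 163. ]; 340 [120.9 162.4]; 343 [118.1 159. ]; 346 [117.  159.1]; 349 [116.3 159.8]; 352 [115.3 159.8]; 355 [113.7 158.9]; 358 [111.9 157.6]; 361 [110.3 156.8]; 364 [138.6 206.2]; 367 [139.  207.8]; 370 [138.  207.4];
```

View pics/wrist19_c.png

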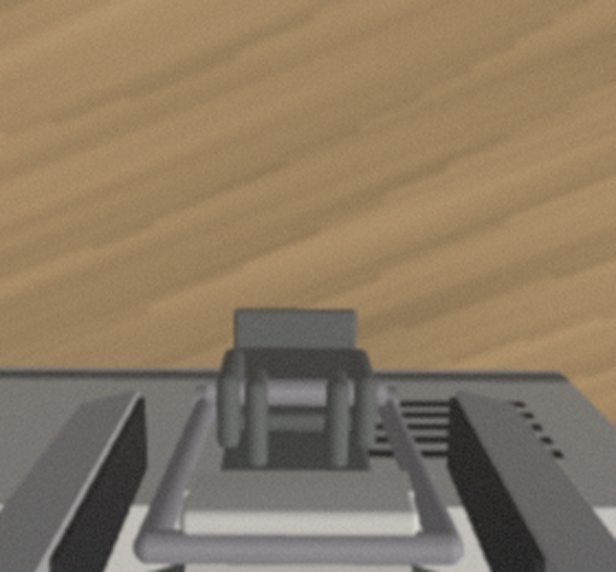

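```bash
python3 -m creep '[{"tx":-0.02,"ty":-0.3,"tz":0,"turn":0,"fingers":70},{"tx":-0.02,"ty":-0.5,"tz":0,"turn":0,"fingers":70},{"tx":-0.02,"ty":-0.7,"tz":0,"turn":0,"fingers":60},{"tx":-0.02,"ty":-0.9,"tz":0,"turn":0,"fingers":40},{"tx":-0.02,"ty":-0.9,"tz":0,"turn":0,"fingers":40}]' 15; python3 - <<'E'
from h import *
need((-106,0,150)); s,R=tool(); print(s["joints"].round(3)); print(R.round(3))
for n,(a,b,w,h) in {"top0":(230,140,90,75),"scene0":(370,200,90,75)}.items():
    c=load(n); im=cv2.resize(c["frame"][b:b+h,a:a+w,::-1],None,fx=8,fy=8,interpolation=cv2.INTER_CUBIC)
    for p in [(-87.5,0,74.5),(-102.4,0,95.8),(-109.3,0,105.6)]:
        u=proj(c,j2w(p))[0]; print(n,p,u); cv2.circle(im,tuple(np.int32((u-[a,b]+.5)*8)),4,(0,0,255),1)
    cv2.imwrite(f"pics/k_{n}.png",im)
P,m=cloud(load("top0"));q=w2j(P.reshape(-1,3))[m.ravel()]
# height over the panel plane
n=np.array([-np.sin(np.radians(35)),0,np.cos(np.radians(35))]);hh=(q-np.array([-87.5,0,74.5]))@n
u=(q-np.array([-87.5,0,74.5]))@np.array([np.cos(np.radians(35)),0,np.sin(np.radians(35))])
k=(abs(q[:,1])<60)&(abs(u)<50)
for lo,hi in((4,12),(15,25),(28,42)):
    t=k&(hh>lo)&(hh<hi); print(lo,t.sum(),u[t].mean() if t.any() else 0,u[t].min() if t.any() else 0,u[t].max() if t.any() else 0,q[t,1].mean(),q[t,1].min(),q[t,1].max(),hh[t].max())
E
```

```text
clock: 15.05
eef_pos: [572.9, 74.6, 282.5]
eef_rot: [-1.562, -0.019, -0.37]
wrist_force: [0.0, 0.5, -0.4]
finger_gap: 49.4
tcp j [ 45.  113.2 282.5] yaw [-1.562 -0.019 -0.37 ] -> tx 0.551 ty 0.666 tz -0.763 turn 0.0011 clk 15.05 F [ 0.   0.5 -0.4] gap 49.4
[ 0.066  0.305  1.337  0.     1.479 -1.135]
[[ 0.932  0.021  0.361]
 [-0.362  0.002  0.932]
 [ 0.019 -1.     0.009]]
top0 (-87.5, 0, 74.5) [268.48200615 198.43888449]
top0 (-102.4, 0, 95.8) [275.51984985 199.11389135]
top0 (-109.3, 0, 105.6) [278.89365758 199.4453599 ]
scene0 (-87.5, 0, 74.5) [418.73162636 244.07475325]
scene0 (-102.4, 0, 95.8) [413.45942642 240.72957547]
scene0 (-109.3, 0, 105.6) [410.92131053 239.14751323]
4 469 6.153013962741455 -47.02703785585517 49.88979373562398 1.442371554188192 -58.768855244639944 59.07564696444225 11.848689401385597
15 41 11.609795869086463 -16.07963691256171 24.24120219852526 3.053502523748101 -6.921931879721816 5.850816476988533 24.780836229951632
28 188 5.146142424235713 -17.289631464534004 24.88805253003621 0.21336851297740964 -7.397966317610809 6.036282106198698 41.377124515511724
```

View pics/k_top0.png

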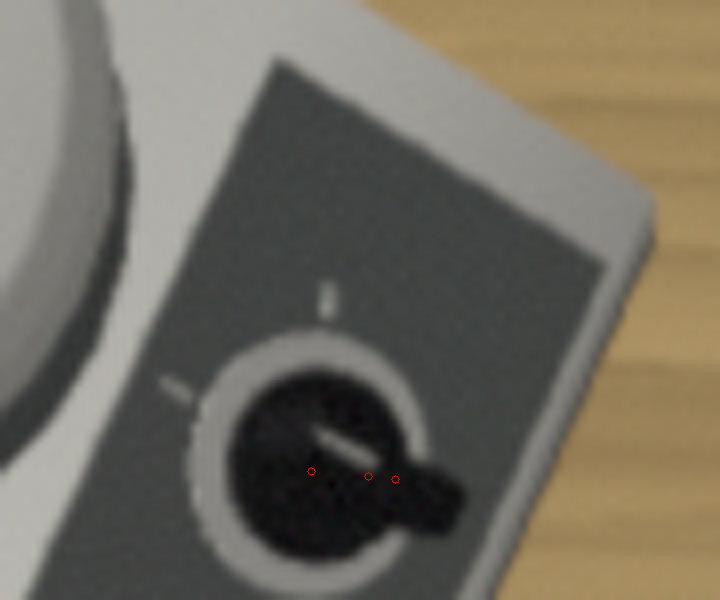

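View pics/k_scene0.png

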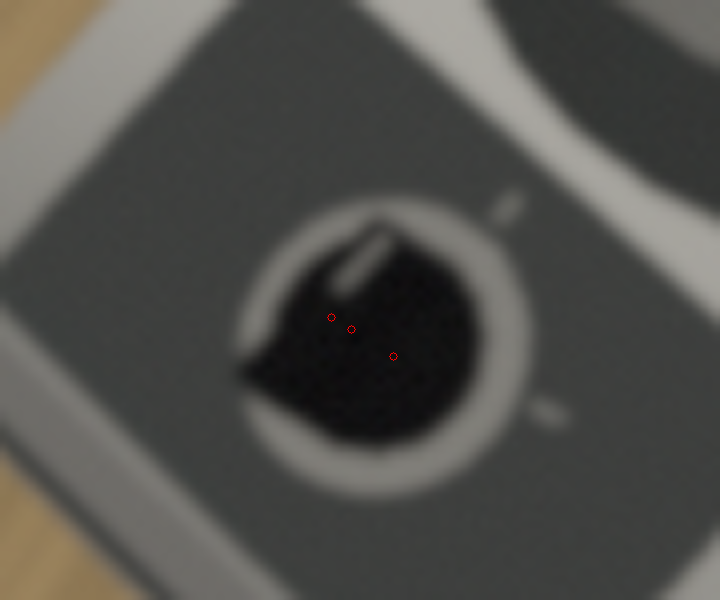

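```bash
python3 -c "
from h import *
need((-101,-0.5,200))"; python3 -m creep '[{"tx":0.2,"ty":0,"tz":-0.4,"turn":0.5,"fingers":40},{"tx":0.56,"ty":0.2,"tz":-0.738,"turn":0.5,"fingers":40},{"tx":0.56,"ty":0.3,"tz":-0.738,"turn":0.5,"fingers":40},{"tx":0.56,"ty":0.41,"tz":-0.738,"turn":0.5,"fingers":40},{"tx":0.56,"ty":0.41,"tz":-0.738,"turn":0.5,"fingers":40},{"tx":0.56,"ty":0.41,"tz":-0.738,"turn":0.5,"fingers":40},{"tx":0.56,"ty":0.41,"tz":-0.738,"turn":0.5,"fingers":40},{"tx":0.56,"ty":0.41,"tz":-0.738,"turn":0.5,"fingers":40},{"tx":0.56,"ty":0.41,"tz":-0.738,"turn":0.5,"fingers":40},{"tx":0.56,"ty":0.41,"tz":-0.738,"turn":0.5,"fingers":40},{"tx":0.56,"ty":0.41,"tz":-0.738,"turn":0.5,"fingers":40},{"tx":0.56,"ty":0.41,"tz":-0.738,"turn":0.5,"fingers":40},{"tx":0.56,"ty":0.41,"tz":-0.738,"turn":0.5,"fingers":40}]' 15; python3 - <<'E'
from h import *
need((-101,-0.5,98)); s,R=tool(); print(s["joints"].round(3)); print(R.round(3), (R.T@RJ).round(3))
grab(20,('wrist','scene','top')); crop('wrist20',160,200,320,200,2.5)
E
```

```text
tcp j [ 45.  113.2 282.5] yaw [-1.562 -0.019 -0.37 ] -> tx 0.558 ty 0.416 tz -0.736 turn 0.0011 clk 15.05 F [ 0.   0.5 -0.4] gap 49.4
clock: 16.35
eef_pos: [625.6, -103.3, 200.9]
eef_rot: [-1.552, 0.009, -1.938]
wrist_force: [0.1, 0.0, 1.1]
finger_gap: 40.3
tcp j [-101.5   -0.8  200.9] yaw [-1.552  0.009 -1.938] -> tx 0.002 ty 0.514 tz -0.011 turn -0.4981 clk 16.35 F [0.1 0.  1.1] gap 40.3
[-0.224  0.481  1.283  0.007  1.359  0.142]
[[-0.359  0.02   0.933]
 [-0.933  0.002 -0.359]
 [-0.009 -1.     0.018]] [[-1.    -0.006 -0.009]
 [ 0.009 -0.018 -1.   ]
 [ 0.006 -1.     0.018]]
```

View pics/wrist20.png

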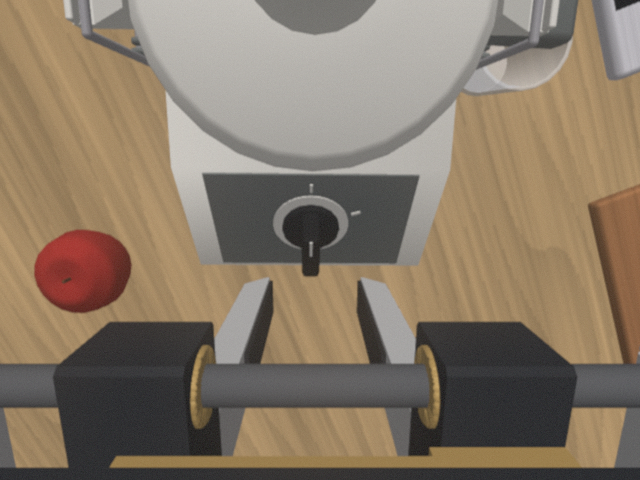

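View pics/scene20.png

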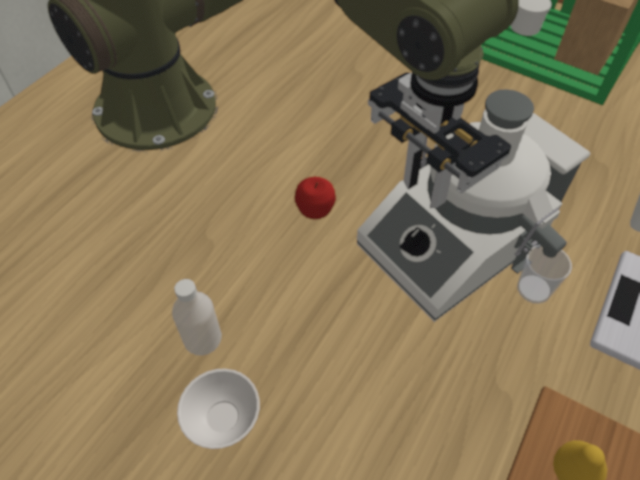

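```bash
python3 - <<'E'
from h import *
c=load("wrist20");s,R=tool();M=c["mount"]
v,u=np.mgrid[0:480,0:640];z=c["range_z"].astype(float)
X=np.stack([(u-c["cx"])/c["fx"]*z,(v-c["cy"])/c["fy"]*z,z],-1)
q=w2j((X@M[:3,:3].T+M[:3,3]).reshape(-1,3)@R.T+s["eef_pos"]).reshape(480,640,3)
g=q[165:285,200:420]; a=np.radians(35)
n=np.array([-np.sin(a),0,np.cos(a)]);U=np.array([np.cos(a),0,np.sin(a)])
o=np.array([-87.5,0,74.5]);h=(g-o)@n;uu=(g-o)@U
p=(abs(h)<6)&(abs(uu)<45)&(abs(g[...,1])<60);print("panel h",np.median(h[p]))
k=(h>30)&(h<48)&(abs(g[...,1])<40)&(abs(uu)<60);print(k.sum(),"top h",np.median(h[k]),"u",uu[k].min(),uu[k].max(),"y",g[k][:,1].min(),g[k][:,1].max(), g[k].mean(0))
E
```

```text
panel h 2.7542613018615865
793 top h 38.69791921161386 u -20.331810956088113 21.10233704046967 y -4.891769611764525 7.64258603322676 [-105.25942224    1.49097212  108.34542136]
```

```bash
python3 -c "
from h import *
need((-102,0.5,98))"; python3 -m creep '[{"tx":0.005,"ty":0.2,"tz":-0.01,"turn":0,"fingers":40},{"tx":0.007,"ty":0.4,"tz":-0.014,"turn":0,"fingers":40},{"tx":0.007,"ty":0.5,"tz":-0.018,"turn":0,"fingers":40},{"tx":0.007,"ty":0.514,"tz":-0.018,"turn":0,"fingers":40},{"tx":0.007,"ty":0.514,"tz":-0.018,"turn":0,"fingers":40}]' 20; python3 - <<'E'
from h import *
need((-102,0.5,98));grab(21,('wrist','scene','top')); crop('wrist21',160,130,320,220,2.4)
E
```

```text
tcp j [-101.4   -0.8  201.1] yaw [-1.552  0.009 -1.939] -> tx 0.008 ty 0.515 tz -0.016 turn -0.4984 clk 16.50 F [-0.6 -0.3 -0.3] gap 39.9
clock: 17.0
eef_pos: [624.1, -103.2, 98.7]
eef_rot: [-1.552, 0.009, -1.939]
wrist_force: [-0.4, 0.2, 0.3]
finger_gap: 40.0
tcp j [-101.9    0.6   98.7] yaw [-1.552  0.009 -1.939] -> tx 0.001 ty 0.003 tz 0.001 turn -0.4982 clk 17.00 F [-0.4  0.2  0.3] gap 40.0
```

View pics/wrist21_c.png

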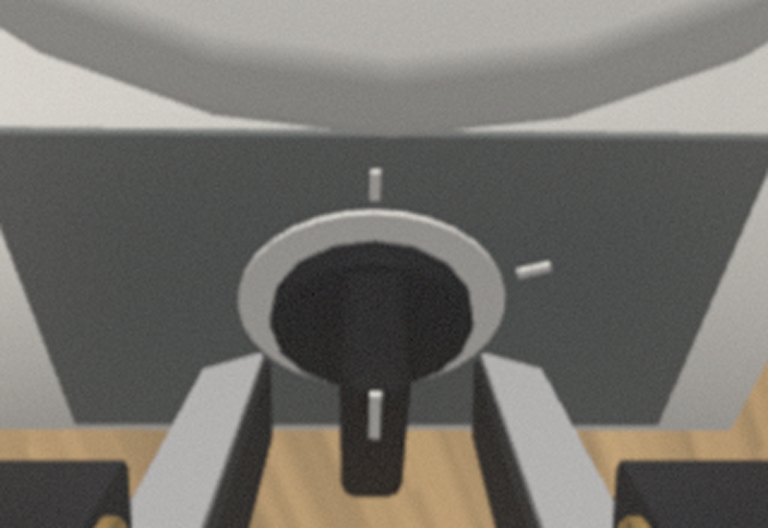

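```bash
python3 -m creep '[{"tx":0,"ty":0,"tz":0,"turn":0,"fingers":5},{"tx":0,"ty":0,"tz":0,"turn":0,"fingers":5},{"tx":0,"ty":0,"tz":0,"turn":0,"fingers":5},{"tx":0,"ty":0,"tz":0,"turn":0,"fingers":5},{"tx":0,"ty":0,"tz":0,"turn":0.04,"fingers":5},{"tx":0,"ty":0,"tz":0,"turn":0.08,"fingers":5},{"tx":0,"ty":0,"tz":0,"turn":0.12,"fingers":5}]' 20; python3 - <<'E'
from h import *
need((-102,0.5,98));grab(22,('wrist',)); crop('wrist22',160,130,320,220,2.4)
E
```

```text
clock: 17.85
eef_pos: [625.0, -104.1, 100.6]
eef_rot: [-1.553, 0.017, -2.321]
wrist_force: [0.9, -6.4, 4.8]
finger_gap: 13.6
tcp j [-102.4   -0.5  100.6] yaw [-1.553  0.017 -2.321] -> tx 0.000 ty 0.013 tz -0.006 turn -0.6199 clk 17.85 F [ 0.9 -6.4  4.8] gap 13.6
```

View pics/wrist22_c.png

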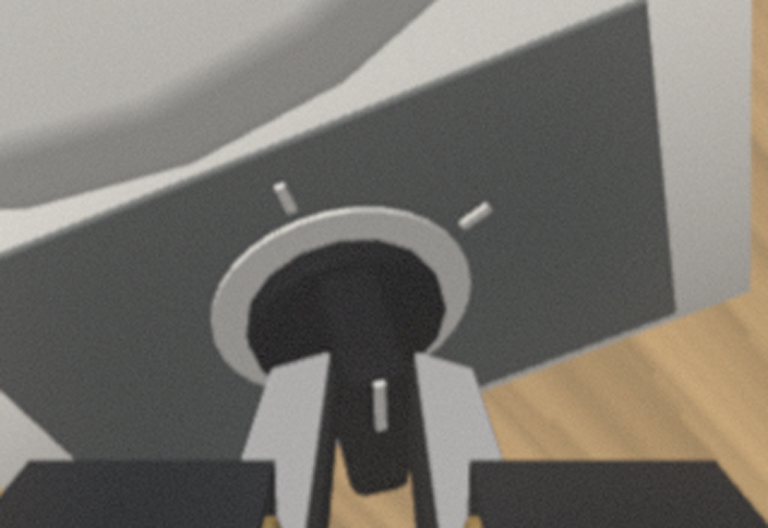

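```bash
python3 -m creep '[{"tx":0,"ty":0.005,"tz":0,"turn":0.045,"fingers":5},{"tx":0,"ty":0.01,"tz":0,"turn":0.09,"fingers":5},{"tx":0,"ty":0.01,"tz":0,"turn":0.135,"fingers":5},{"tx":0,"ty":0.01,"tz":0,"turn":0.18,"fingers":5},{"tx":0,"ty":0.01,"tz":0,"turn":0.225,"fingers":5},{"tx":0,"ty":0.01,"tz":0,"turn":0.26,"fingers":5},{"tx":0,"ty":0.01,"tz":0,"turn":0.29,"fingers":5},{"tx":0,"ty":0.01,"tz":0,"turn":0.29,"fingers":5}]' 20; python3 - <<'E'
from h import *
need((-102,0.5,98));s,R=tool();print(s["moment"])
grab(23,('wrist','scene')); crop('wrist23',160,130,320,220,2.4)
E
```

```text
clock: 18.7
eef_pos: [625.4, -106.3, 99.6]
eef_rot: [-1.57, 0.026, 3.039]
wrist_force: [-2.0, -12.1, 5.8]
finger_gap: 16.3
tcp j [-104.3   -1.7   99.6] yaw [-1.57   0.026  3.039] -> tx 0.008 ty 0.008 tz -0.014 turn 1.0861 clk 18.70 F [ -2.  -12.1   5.8] gap 16.3
[-2.28041753  0.46013843  0.14023805]
```

View pics/wrist23_c.png

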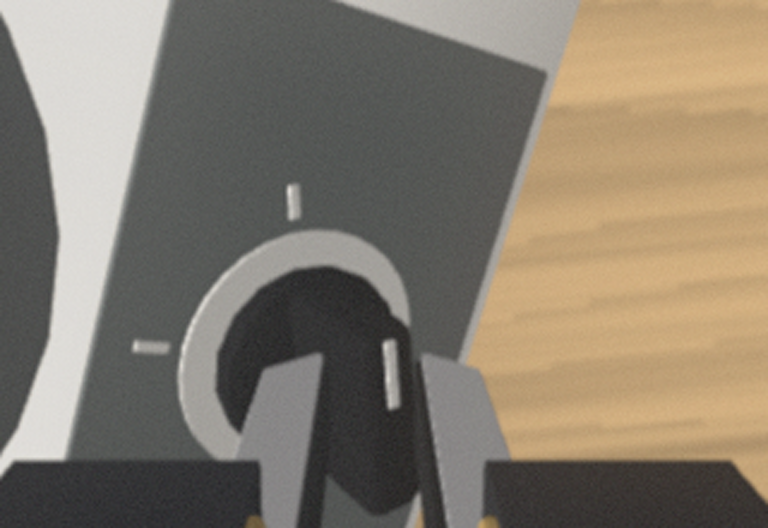

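```bash
cat >> h.py <<'E'
def knobang(n,p1,p2,hgt=38.):
    c=load(n);s,R=tool();M=c["mount"];a=np.radians(35)
    nn=np.array([-np.sin(a),0,np.cos(a)]);U=np.array([np.cos(a),0,np.sin(a)]);o=np.array([-86.,0,75.5])+hgt*nn
    out=[]
    C=w2j(R@M[:3,3]+s["eef_pos"])[0]
    for u,v in(p1,p2):
        d=R@M[:3,:3]@np.array([(u-c["cx"])/c["fx"],(v-c["cy"])/c["fy"],1]);d=d@RJ
        X=C+d*((o-C)@nn)/(d@nn); out.append([(X-o)@U,X[1]])
    out=np.array(out);d=out[0]-out[1];print(out.round(1),"angle deg",np.degrees(np.arctan2(-d[1],d[0])))
E
python3 - <<'E'
from h import *
f=lambda x,y:(160+x/2.4-.5,130+y/2.4-.5)
knobang("wrist23",f(389,342),f(393,407))
E
```

```text
[[  3.2 -15.5]
 [ -2.4  -2.3]] angle deg 66.93897289835843
```

```bash
python3 -m creep '[{"tx":0,"ty":0.005,"tz":-0.005,"turn":0.03,"fingers":5},{"tx":0,"ty":0.008,"tz":-0.005,"turn":0.05,"fingers":5},{"tx":0,"ty":0.008,"tz":-0.005,"turn":0.05,"fingers":5},{"tx":0,"ty":0.008,"tz":-0.005,"turn":0.05,"fingers":5},{"tx":0,"ty":0.008,"tz":-0.005,"turn":0.05,"fingers":5}]' 25; python3 - <<'E'
from h import *
need((-102,0.5,98));s,R=tool();print(s["moment"],s["eef_rot"])
grab(24,('wrist','scene')); crop('wrist24',160,130,320,220,2.4)
E
```

```text
clock: 19.3
eef_pos: [626.1, -106.7, 99.7]
eef_rot: [-1.572, 0.029, 2.885]
wrist_force: [-2.1, -6.2, 10.8]
finger_gap: 17.3
tcp j [-104.4   -2.5   99.7] yaw [-1.572  0.029  2.885] -> tx 0.014 ty 0.008 tz -0.013 turn 1.0372 clk 19.30 F [-2.1 -6.2 10.8] gap 17.3
[-1.25994131  0.55286489  0.40443392] [-1.57229147  0.0290315   2.88487134]
```

View pics/wrist24_c.png

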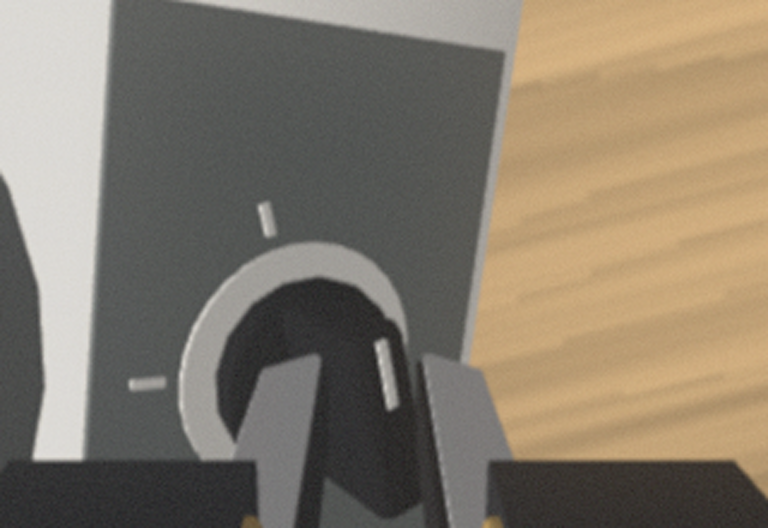

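```bash
python3 - <<'E'
from h import *
f=lambda x,y:(160+x/2.4-.5,130+y/2.4-.5)
knobang("wrist24",f(381,341),f(392,408))
knobang("wrist24",f(264,203),f(270,236),0);knobang("wrist24",f(130,384),f(165,382),0)
E
```

```text
[[  2.1 -16.1]
 [ -2.5  -2.3]] angle deg 71.48866877187804
[[  8.4 -35.5]
 [  6.2 -28.4]] angle deg 72.79337309307782
[[35.3  2.1]
 [27.7  2.4]] angle deg 2.1397086103446123
```

```bash
python3 -m creep '[{"tx":0,"ty":0,"tz":0,"turn":0.008,"fingers":5},{"tx":0,"ty":0,"tz":0,"turn":0.008,"fingers":5},{"tx":0,"ty":0,"tz":0,"turn":0.008,"fingers":5},{"tx":0,"ty":0,"tz":0,"turn":0.008,"fingers":5},{"tx":0,"ty":0,"tz":0,"turn":0.008,"fingers":5},{"tx":0,"ty":0,"tz":0,"turn":0.008,"fingers":5},{"tx":0,"ty":0,"tz":0,"turn":0.008,"fingers":5},{"tx":0,"ty":0,"tz":0,"turn":0.008,"fingers":5},{"tx":0,"ty":0,"tz":0,"turn":0.008,"fingers":5}]' 25; python3 - <<'E'
from h import *
need((-102,0.5,98))
grab(25,('wrist',)); crop('wrist25',160,130,320,220,2.4)
E
```

```text
clock: 20.3
eef_pos: [626.2, -106.8, 99.8]
eef_rot: [-1.573, 0.029, 2.86]
wrist_force: [-3.4, -2.5, 5.4]
finger_gap: 17.7
tcp j [-104.4   -2.6   99.8] yaw [-1.573  0.029  2.86 ] -> tx 0.014 ty 0.009 tz -0.014 turn 1.0292 clk 20.30 F [-3.4 -2.5  5.4] gap 17.7
```

View pics/wrist25_c.png

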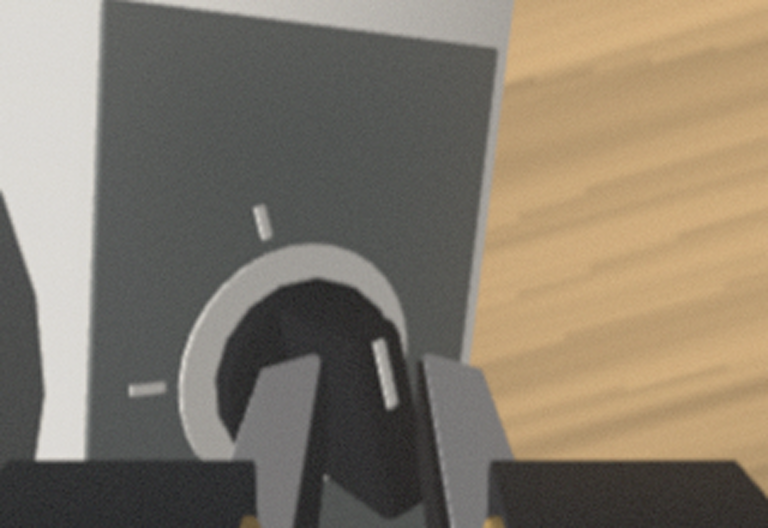

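```bash
python3 -m creep '[{"tx":0,"ty":0,"tz":0,"turn":0,"fingers":50},{"tx":0,"ty":0,"tz":0,"turn":0,"fingers":50},{"tx":0,"ty":0,"tz":0,"turn":0,"fingers":50},{"tx":0,"ty":-0.1,"tz":0,"turn":0,"fingers":50},{"tx":0,"ty":-0.3,"tz":0,"turn":0,"fingers":50},{"tx":0,"ty":-0.5,"tz":0,"turn":0,"fingers":50},{"tx":0,"ty":-0.7,"tz":0,"turn":0,"fingers":50},{"tx":0,"ty":-0.8,"tz":0,"turn":0,"fingers":50},{"tx":0,"ty":-0.8,"tz":0,"turn":0,"fingers":50}]' 20; python3 - <<'E'
from h import *
need((-102,0.5,250))
grab(26,('wrist','scene','top')); crop('top26',100,130,220,150,3.5);crop('scene26',350,80,220,180,3)
E
```

```text
clock: 21.25
eef_pos: [622.5, -106.0, 262.8]
eef_rot: [-1.573, 0.035, 2.86]
wrist_force: [-0.4, 0.2, -0.9]
finger_gap: 49.9
tcp j [-105.1    1.1  262.8] yaw [-1.573  0.035  2.86 ] -> tx -0.002 ty 0.064 tz -0.015 turn 1.0291 clk 21.25 F [-0.4  0.2 -0.9] gap 49.9
```

View pics/wrist26.png

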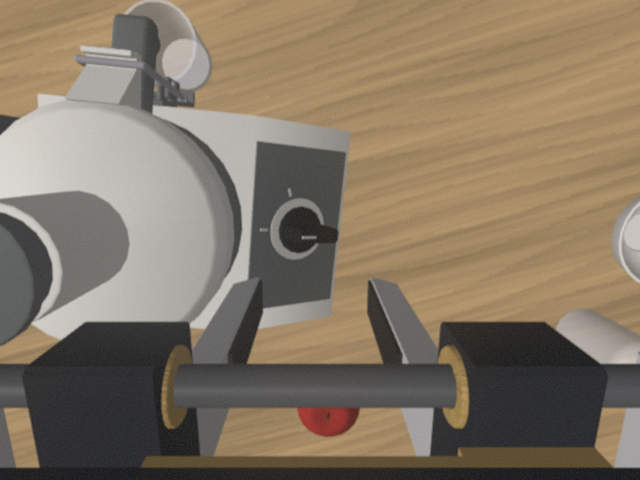

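View pics/scene26.png

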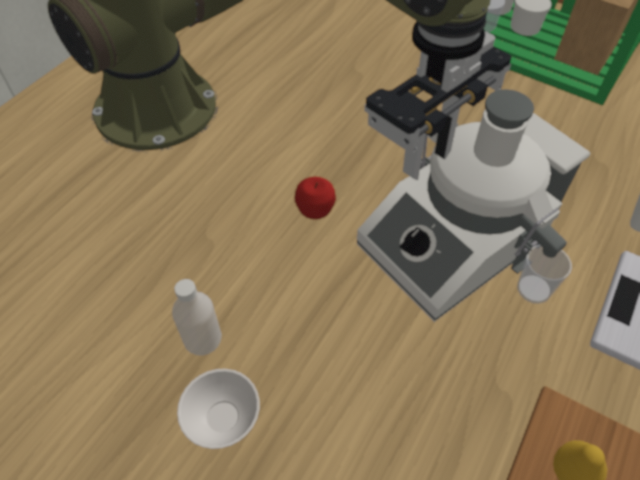

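View pics/top26_c.png

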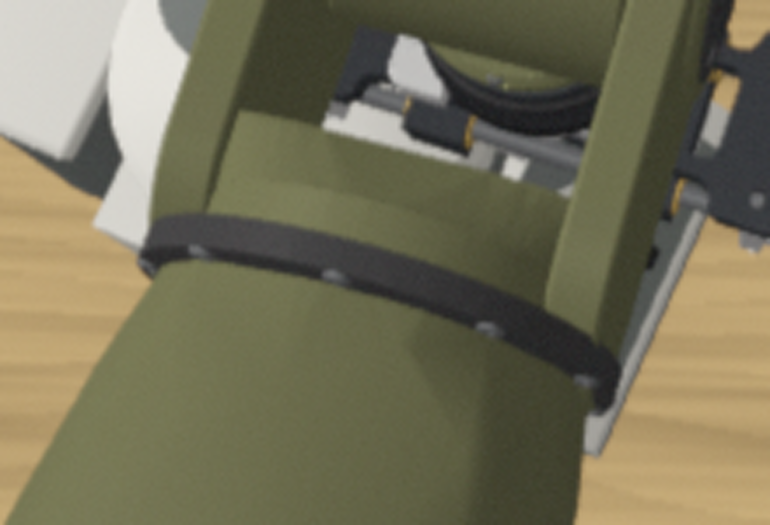

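```bash
python3 -m creep '[{"tx":0.25,"ty":-0.1,"tz":0,"turn":0,"fingers":50},{"tx":0.5,"ty":-0.15,"tz":0,"turn":0,"fingers":50},{"tx":0.75,"ty":-0.15,"tz":0,"turn":0,"fingers":50},{"tx":1,"ty":-0.15,"tz":0,"turn":0,"fingers":50},{"tx":1,"ty":-0.15,"tz":0,"turn":0,"fingers":50},{"tx":1,"ty":-0.15,"tz":0,"turn":0,"fingers":50}]' 20; python3 - <<'E'
from h import *
need((-102,0.5,250))
grab(27,('scene','top')); crop('top27',100,130,220,150,3.5);crop('scene27',350,80,220,180,3)
E
```

```text
clock: 22.0
eef_pos: [428.0, -49.8, 282.1]
eef_rot: [-1.573, 0.027, 2.86]
wrist_force: [0.4, -1.0, 0.2]
finger_gap: 50.0
tcp j [-123.7  202.8  282.1] yaw [-1.573  0.027  2.86 ] -> tx -1.012 ty 0.188 tz -0.015 turn 1.0292 clk 22.00 F [ 0.4 -1.   0.2] gap 50.0
```

View pics/top27_c.png

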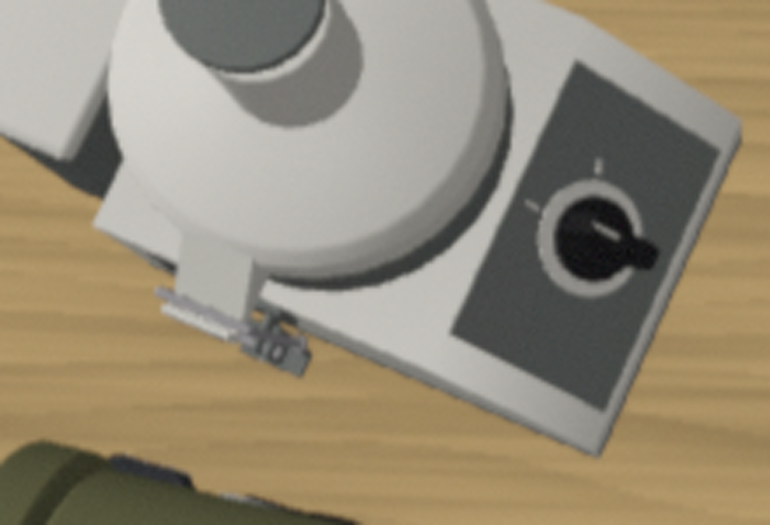

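View pics/scene27_c.png

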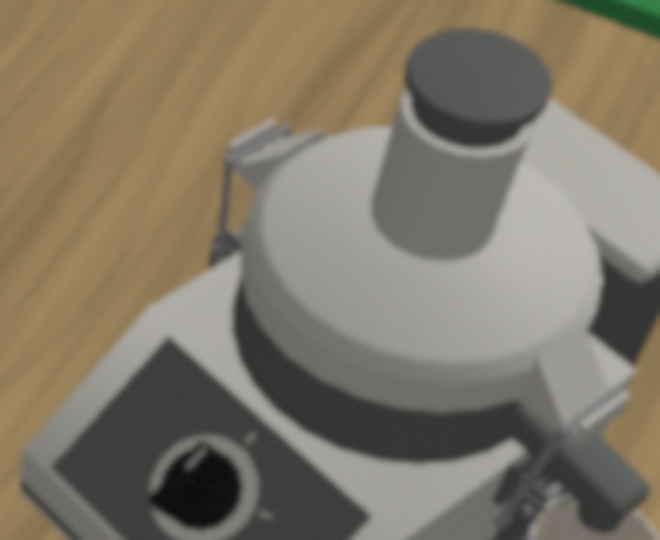

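The top and scene pictures show the clip shut, with the bar in the lug's groove at about (210,315) in the top crop. The knob is back at off, the apple, bowl and bottle have not moved, and the robot is clear of everything, so I'm handing in.

```bash
python3 -c "
from cell import manip
print(manip.sign_off())"
```

```text
the job is handed in; nothing more can be done
None
```

The clip is shut and the juicer was pulsed afterwards, then I handed the job in at about 22 s. One push may have broken the 40 N limit on the gripper's body, and I can't rule that out.

**Clip:** I carried the wire loop by its legs over the lip into the lug's groove. I then pressed the lever down to about 0.45 rad, where friction held it. Gripping the loop's legs and pulling them towards the wall took the lever past dead centre, and it snapped flat when I let go. The wrist camera then showed the plate upright against the wall (lever about 0 rad) and the bar within about 1 mm of its seat.

**Pulse:** I turned the knob clockwise to its stop. It measured about 70 deg against the off mark, and I held it there for over a second. After I let go, the pictures show it back at off.

**Last checks:** In the top and scene pictures the clip is shut and the knob is at off. The scene picture taken just after I let go of the knob shows the apple, bowl and bottle where they were. The wrist force was near zero with the arm clear of everything.

**What may have failed:** While I was pressing the lever, one short push raised the wrist force to about 100 N, with 79 N of it sideways. That is under the 120 N wrist limit. I could not tell whether the fingers took that load on the lever's lip or the gripper's body took part of it on the lug, and a body load over 40 N would fail the run. I backed off on the next move and the force went to zero. Nothing was reported at the time, and the hand-in gives no verdict.

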